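# Pack the instrument racks into the clamp-lid transport container

## Robot

A 6-joint arm with a two-finger parallel gripper is mounted at the origin on the work surface. World frame = base frame: x ahead of the robot, y to its left, z up, the work surface at z = 0. Lengths are in m, angles in rad, forces in N, time in s.
With the tool pointing down it reaches from about 0.3 to 0.85 m from the base axis. Payload 4.2 kg.
Tool frame: the origin (TCP) lies at the very end of the fingers, on their centre line; the grasp point (between the pads) lies 19 mm behind it; z points along the fingers, y is the direction in which the jaws open and shut (so a half turn about z gives the same grasp; the last joint's range is limited). The gripper opens to 91 mm and grips with 3 to 60 N. Pads are 32 mm wide; open, the fingers measure 118 mm over their backs; the gripper's body (76 mm by 178 mm) begins 60 mm behind the grasp point.
Start: joints at [1.276, 0.32, 1.565, -0, 1.257, -0.02], TCP at [0.156, 0.553, 0.214] pointing down, gripper open.
Joint ranges: [-3.11, 3.11], [-0.84, 2.01], [0.21, 2.61], [-1.34, 4.49], [0.05, 2.63], [-2.56, 2.56]. Speed limits (rad/s): [2.57, 2.57, 3.14, 3.14, 3.14, 3.14].

## Interface

Orientations are given as a rotation vector (axis times angle).
In Python, from rig import arm gives the robot as it stands. The module is installed in compiled form; this text tells all that it offers.
- The arm moves only by the tool move_arm, never from a script. Its argument "plan" is one flat list of numbers, 4 for each row, row after row: the shift along the tool's x, y, z in cm, then the turn about the tool's z in degrees. In form: [dx, dy, dz, yaw, dx, dy, dz, yaw, ...]. A call has 1 to 8 rows; each row is the pose to reach, as a shift and turn from the pose measured when the call began, along the tool's axes at that moment; what a row does not reach only later rows make up. A row lasts 1/12 s, in which the tool goes at most 41.7 mm and 7.16 degrees, less where a joint would pass 70% of its speed; a pose out of reach is approached as far as the arm can. A call with a gripper value outside its range is refused whole. "jaw" is the finger opening in cm, from 0 to 9.12, set as the call begins (left out, the last holds). The fingers move at their own pace and stop on an object; the grip force is fixed at half the most. Time passes only in rows, so rows that repeat a pose let the fingers close. It gives the time, the measured TCP pose, the force and the opening at its end, in the units of the state.
- arm.read_state(): the state, without advancing time (a new reading comes with each control period).
- arm.grab_frame(name): name is "side" or "top" or "wrist"; returns the picture (384x512x3 uint8, red, green, blue); there is no depth.
- arm.camera_params(name): a dict with "camera_matrix" (3x3 intrinsics, pixels), "R" (3x3) and "t" (3): a world point X has camera coordinates R X + t. Camera axes: x right, y down, z forward; pixel columns grow to the right and rows downward; lengths in m; the calibration is good to about 2 mm. A picture is of the moment at which its call begins: read the wrist's pose just before it. camera_params takes no time and is no camera call; for the wrist camera it gives the pose at the moment of the call.
- arm.finish_job(): hands the job in, once; it reports no verdict.
The state is a dict: "t": time; "joints": joint angles; "joint_velocities": joint speeds; "joint_efforts": joint torques, N m; "tcp_pos": TCP position; "orientation": TCP orientation; "force": force on the tool from outside, world axes, zero at the start; "wrist_torque": the same for the moment, N m; "opening": finger opening in m.
Only numpy, scipy, OpenCV 4.12 (cv2) and the standard library are available. Lean on these libraries where they do the work, as an engineer would, in place of code of your own. Each camera call takes 0.05 s, during which the arm holds its last target.

## Task

Pack the used instrument racks for sterilising: swing the blue case's lid open until it stays open by itself, lift every rack that is in it over into the open aluminium container, and lay them there upright and flat on its floor, none on top of another. Only then shut the container's lid and swing its wire bail over until it snaps down and clamps the lid; close the empty case's lid again as well, once all racks are out. Leave everything else on the table where it stands.

Things in the scene. Friction and masses are not known exactly. Their poses are not given: they have to be found in the camera images.
- case: Blue plastic instrument case, fixed to the table, body 160 (x) by 234 (y) by 65 mm high, origin at the centre of its underside, x pointing from its front (robot's side) to its hinge. Walls and floor are 5 mm thick; the hollow is 150 (x) by 224 (y) by 60 deep. White lid hinged along y at x = +100 mm, z = 65 mm.
- case_lid (a joint): Angle of the case's lid, rad: 0 shut, grows as it swings up and back, stop at 1.8. Lid plate 185 by 234 by 10 mm (its underside at z = 65 mm when shut), 0.2 kg. It balances at about 1.5: let go short of that it falls shut (damped, about a second), past it it falls back to the stop and stays open.
- case_handle (a point): Grip point on the case lid's blue handle: an upright block 30 mm wide (y), 12 mm thick (x), standing 45 mm above the lid; this point is 17 mm below its top, 155 mm from the hinge line along the lid and 38 mm off the hinge line's plane. Pinched across y, it can turn between the fingers as the lid swings.
- case_lid_edge (a point): Middle of the free edge of the case lid, 180 mm from its hinge.
- canister: Bare aluminium transport container with a clamp-down lid, fixed to the table, body 160 (x) by 234 (y) by 65 mm high, origin at the centre of its underside, x pointing from its front (robot's side) to its hinge. Walls and floor are 5 mm thick; the hollow is 150 (x) by 224 (y) by 60 deep. Lid hinged along y at x = +100 mm, z = 65 mm. It holds four racks laid two by two (centres about 37 mm either side in x, 55 mm either side in y).
- can_lid (a joint): Angle of the container's lid, rad: 0 shut, stop at 1.8 (open, as it starts, leaning back on its stop). Plate 185 by 234 by 10 mm with an orange seal, no handle. Balances at about 1.5; pushed from behind past that it falls shut by itself (damped).
- can_lid_edge (a point): Middle of the free edge of the container's lid, 180 mm from its hinge.
- can_bail (a joint): Angle of the container's steel wire bail, rad. At 0 its arms point to the front (-x) and 25 degrees up; it grows as the bail swings up and over the lid towards the hinge. Rests open at about 0.05. Springy: resists with up to 0.6 N m until over centre at about 1.1 (upright), then snaps on by itself and stops on the shut lid at about 1.94, clamping it. It cannot clamp a lid that is not shut.
- bail_tab (a point): Grip point on the bail's orange tab, 111 mm from the bail's pivot line, which runs along y at x = -30, z = 25 mm of the container. Tab 30 mm wide (y), 8 mm thick, reaching from 78 to 128 mm from the pivot, in the middle of the crossbar (7 mm wire, 78 mm from the pivot, 250 mm wide). Pinched across y, it can turn between the fingers as the bail swings.
- rack_a: Green plastic instrument rack with thin steel instruments lying on it: flat base 62 (x) by 100 (y) by 14 mm high and, along its middle, an upright grip fin 10 mm thick (x), 56 mm long (y), from the base up to 48 mm. Origin at the centre of its underside, z up. About 0.14 kg. May be absent.
- rack_b: Yellow plastic instrument rack with thin steel instruments lying on it: flat base 62 (x) by 100 (y) by 14 mm high and, along its middle, an upright grip fin 10 mm thick (x), 56 mm long (y), from the base up to 48 mm. Origin at the centre of its underside, z up. About 0.14 kg. May be absent.
- rack_c: Red plastic instrument rack with thin steel instruments lying on it: flat base 62 (x) by 100 (y) by 14 mm high and, along its middle, an upright grip fin 10 mm thick (x), 56 mm long (y), from the base up to 48 mm. Origin at the centre of its underside, z up. About 0.14 kg. May be absent.
- rack_d: Grey plastic instrument rack with thin steel instruments lying on it: flat base 62 (x) by 100 (y) by 14 mm high and, along its middle, an upright grip fin 10 mm thick (x), 56 mm long (y), from the base up to 48 mm. Origin at the centre of its underside, z up. About 0.14 kg. May be absent.
- cup_small: Bystander, to be left where it is: small open steel cup, 60 across, 35 high mm.
- cup_large: Bystander, to be left where it is: larger open steel cup, 84 across, 50 high mm.
- spray_bottle: Bystander, to be left where it is: white bottle with blue cap, 60 across, 140 high mm.
- jar: Bystander, to be left where it is: amber glass jar with steel cap, 70 across, 80 high mm.
- loupes: Bystander, to be left where it is: pair of orange and black magnifier barrels on a black foot, 75 x 90, 78 high mm.
- mirror: Bystander, to be left where it is: slim steel dental mirror lying flat, about 140 long mm.
- bowl: Bystander, to be left where it is: shallow steel bowl, 100 across, 30 high mm.

How it is judged:
By the outcome, as a careful person would: the job done as asked, in the order asked, and still so for the second after the job is handed in, with the robot touching nothing.
Of rack_a, rack_b, rack_c, rack_d only 2 to 4 are there at a start; the rules pass over those that are not, and their reading is None.
At some moment in a run one of rack_a, rack_b, rack_c, rack_d may be knocked a few centimetres aside while the robot is not near it.
Once in a run the grip may slacken for a moment while it holds something.
It also fails if it takes over 210 s, if anything falls off the work surface, if the arm or the gripper's body presses on something with over 40 N, if the wrist force passes 120 N, or if a joint passes its speed limit or range.

## Working session

There is one attempt and no reset: what is moved stays moved. The work goes in short steps, Python scripts to look and compute and a tool call to move; the robot and the scene stay as the last step left them, time stands still between calls to the robot, and variables do not carry over. Pictures are saved under pics/ and viewed, and the job is handed in when it is done.

Besides the shell and the picture viewer there is one more tool, called after "Request:" as name(argument=value, ...), one argument or row to a line, values as JSON. move_arm: Moves the arm, as the interface text tells. Its arguments: {"type":"object","properties":{"plan":{"type":"array","items":{"type":"number"}},"jaw":{"type":"number"}},"required":["plan"]}

```bash
mkdir -p pics; ls; python3 - <<'E'
from rig import arm
import cv2,numpy as np
s=arm.read_state()
print({k:np.round(v,3) for k,v in s.items()})
for n in ['side','top','wrist']:
    p=arm.camera_params(n); print(n,np.round(p['camera_matrix'],1).tolist(),np.round(p['R'],3).tolist(),np.round(p['t'],3).tolist())
    cv2.imwrite(f'pics/{n}0.png',arm.grab_frame(n)[:,:,::-1])
E
```

```text
pics
{'t': np.float64(0.0), 'joints': array([ 1.276,  0.32 ,  1.566,  0.   ,  1.257, -0.02 ]), 'joint_velocities': array([-0.002, -0.001, -0.   , -0.   , -0.001,  0.001]), 'joint_efforts': array([  0.   , -41.247, -23.197,   0.073,   0.046,  -0.   ]), 'tcp_pos': array([0.156, 0.553, 0.213]), 'orientation': array([-4.300e-01, -3.112e+00,  3.000e-03]), 'force': array([ 0.071, -0.069, -0.759]), 'wrist_torque': array([-0.029, -0.041,  0.014]), 'opening': np.float64(0.092)}
side [[356.0, 0.0, 264.6], [0.0, 356.0, 198.9], [0.0, 0.0, 1.0]] [[0.975, -0.222, 0.005], [-0.12, -0.548, -0.828], [0.187, 0.807, -0.561]] [-0.572, 0.116, 1.039]
top [[431.4, 0.0, 258.4], [0.0, 431.4, 189.5], [0.0, 0.0, 1.0]] [[0.01, -1.0, -0.01], [-0.996, -0.009, -0.084], [0.084, 0.011, -0.996]] [-0.019, 0.59, 1.638]
wrist [[302.1, 0.0, 255.6], [0.0, 302.1, 194.5], [0.0, 0.0, 1.0]] [[0.271, 0.963, -0.002], [0.933, -0.262, 0.248], [0.238, -0.069, -0.969]] [-0.574, -0.027, 0.391]
```

View pics/side0.png

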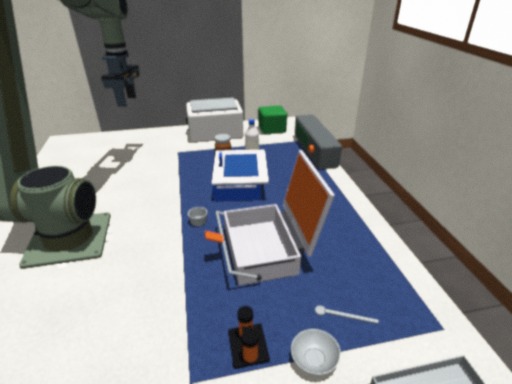

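View pics/top0.png

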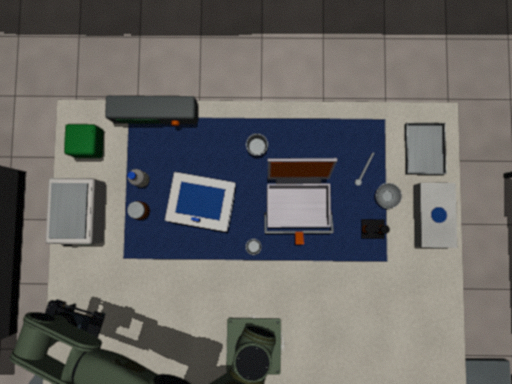

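View pics/wrist0.png

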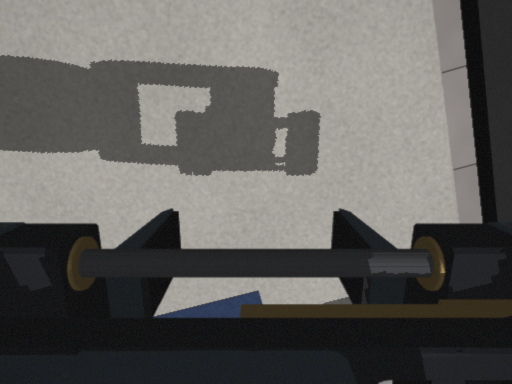

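The top view shows the case (white lid, blue handle near px (196,219)) and the open container (px ~(298,206), bail tab at (299,239)). I'll measure corners by masks.

```bash
cat > h.py <<'E'
from rig import arm
import cv2,numpy as np
from scipy.spatial.transform import Rotation as Ro
def ray(p,uv):
    K=np.array(p['camera_matrix']);R=np.array(p['R']);t=np.array(p['t'])
    d=R.T@np.linalg.solve(K,np.array([uv[0],uv[1],1.]));return -R.T@t,d/np.linalg.norm(d)
def onz(p,uv,z):
    o,d=ray(p,uv);return o+d*(z-o[2])/d[2]
def proj(p,X):
    K=np.array(p['camera_matrix']);c=np.array(p['R'])@np.array(X)+np.array(p['t']);q=K@c;return q[:2]/q[2]
def tri(obs):
    A=np.zeros((3,3));b=np.zeros(3)
    for p,uv in obs:
        o,d=ray(p,uv);M=np.eye(3)-np.outer(d,d);A+=M;b+=M@o
    return np.linalg.solve(A,b)
def snap(n,f,crop=None,s=1):
    p=arm.camera_params(n);im=arm.grab_frame(n)[:,:,::-1].copy()
    cv2.imwrite(f'pics/raw_{f}.png',im)
    o=im if crop is None else im[crop[1]:crop[3],crop[0]:crop[2]]
    o=cv2.resize(o,None,fx=s,fy=s,interpolation=cv2.INTER_CUBIC)
    cv2.imwrite(f'pics/{f}.png',o);return p,im
def st():
    s=arm.read_state();R=Ro.from_rotvec(s['orientation']).as_matrix()
    return s,R,np.array(s['tcp_pos'])
def shift(target,yaw_dir=None):
    """world TCP target -> tool shift cm; yaw_dir: world angle (deg) wanted for tool y (mod 180)"""
    s,R,t=st();d=R.T@(np.array(target)-t)*100
    out=list(np.round(d,2))
    cy=np.degrees(np.arctan2(R[1,1],R[0,1]))
    if yaw_dir is not None:
        e=(yaw_dir-cy+90)%180-90  # world ccw
        out.append(round(-e,1))   # tool z down
    print('t',round(s['t'],2),'tcp',np.round(t,4),'tooly',round(cy,1),'op',round(s['opening'],4),'F',np.round(s['force'],1),'-> shift',out)
    return out
E
python3 - <<'E'
from h import *
im=cv2.imread('pics/top0.png');p=arm.camera_params('top')
h=cv2.cvtColor(im,cv2.COLOR_BGR2HSV)
cv2.imwrite('pics/c0.png',cv2.resize(im[140:260,110:410],None,fx=2.6,fy=2.6,interpolation=cv2.INTER_CUBIC))
sub=np.zeros(im.shape[:2],np.uint8);sub[150:250,155:245]=1
m=((h[...,1]<70)&(h[...,2]>150)).astype(np.uint8)*sub
cs,_=cv2.findContours(m,0,2);c=max(cs,key=cv2.contourArea)
r=cv2.minAreaRect(c);B=cv2.boxPoints(r);print(r)
W=np.array([onz(p,b,.075) for b in B]);print(W.round(4),W.mean(0))
print(np.linalg.norm(np.diff(W,axis=0),axis=1),[np.degrees(np.arctan2(*(W[i+1]-W[i])[[1,0]])) for i in range(3)])
E
```

```text
((199.8041229248047, 201.2340545654297), (62.034324645996094, 48.73405075073242), 10.17551040649414)
[[0.4695 0.333  0.075 ]
 [0.6496 0.3056 0.075 ]
 [0.6103 0.0755 0.075 ]
 [0.4312 0.1048 0.075 ]] [0.54017149 0.20471489 0.075     ]
[0.18213361 0.23347273 0.18145256] [np.float64(-8.639517270255745), np.float64(-99.69682232419844), np.float64(170.69150008219208)]
```

View pics/c0.png

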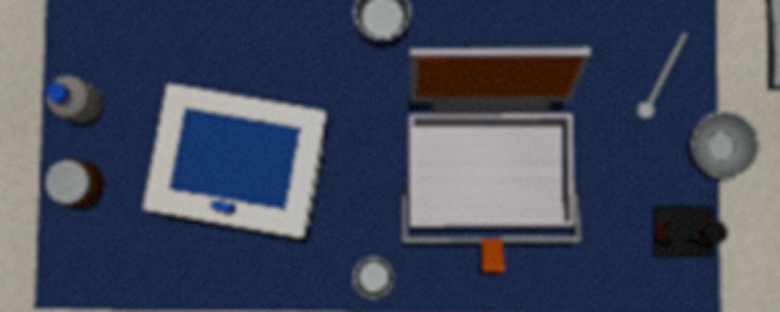

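```bash
python3 - <<'E'
from h import *
im=cv2.imread('pics/top0.png');p=arm.camera_params('top')
cv2.imwrite('pics/c1.png',cv2.resize(im[150:250,255:345],None,fx=6,fy=6,interpolation=cv2.INTER_CUBIC))
h=cv2.cvtColor(im,cv2.COLOR_BGR2HSV)
# blue handle
m=((h[...,0]>105)&(h[...,0]<125)&(h[...,1]>190)&(h[...,2]>110)).astype(np.uint8);m[:212]=0;m[226:]=0;m[:,:180]=0;m[:,215:]=0
ys,xs=np.nonzero(m);print(len(xs),xs.mean(),ys.mean());print(onz(p,(xs.mean(),ys.mean()),.118))
m=((h[...,0]<14)&(h[...,1]>190)&(h[...,2]>130)).astype(np.uint8);m[:230]=0;m[250:]=0;m[:,:280]=0;m[:,320:]=0
ys,xs=np.nonzero(m);print(len(xs),xs.mean(),ys.mean());print(onz(p,(xs.mean(),ys.mean()),.07))
print('pred handle',proj(p,(.4736,.2155,.12)))
E
```

```text
17 199.05882352941177 216.58823529411765
[0.48164405 0.19975662 0.118     ]
77 298.8961038961039 237.7792207792208
[ 0.40774274 -0.16568458  0.07      ]
pred handle [194.5835754  218.76209701]
```

View pics/c1.png

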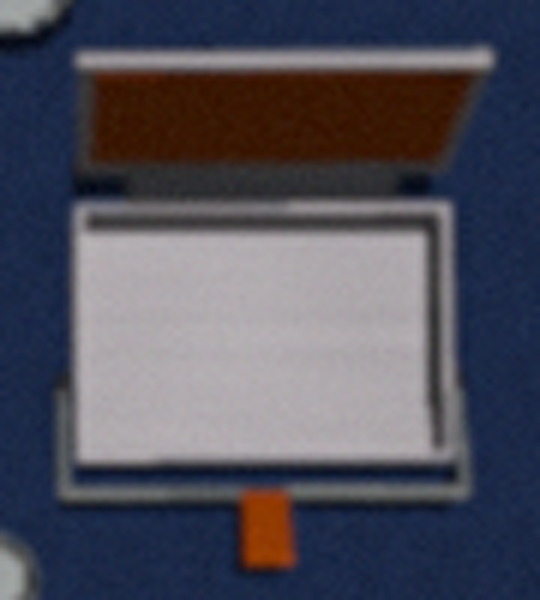

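```bash
python3 - <<'E'
from h import *
p=arm.camera_params('top')
P=np.array([onz(p,(255+u/6,150+v/6),.065) for u,v in [(75,203),(454,202),(458,463),(73,465)]])
print(P.round(4),P.mean(0))
for i in range(4):
    d=P[(i+1)%4]-P[i];print(np.linalg.norm(d),np.degrees(np.arctan2(d[1],d[0])))
for n,(u,v) in {'tabtop':(267,490),'tabend':(268,570)}.items(): print(n,onz(p,(255+u/6,150+v/6),.065))
im=cv2.imread('pics/top0.png')
cv2.imwrite('pics/c2.png',cv2.resize(im[165:235,160:242],None,fx=7,fy=7,interpolation=cv2.INTER_CUBIC))
print(7*(proj(p,(.4736,.2155,.12))-np.array([160,165])))
shift((.4736,.2155,.20),80.8)
E
```

```text
[[ 0.6082 -0.0477  0.065 ]
 [ 0.611  -0.2849  0.065 ]
 [ 0.4482 -0.2867  0.065 ]
 [ 0.4445 -0.0477  0.065 ]] [ 0.52796526 -0.16676965  0.065     ]
0.2372940563545758 -89.33609810383642
0.16282034702264306 -179.3600928860684
0.2390275428392703 90.86909975316199
0.1636862777796796 0.033778533823273636
tabtop [ 0.4302704  -0.16829981  0.065     ]
tabend [ 0.38096407 -0.169016    0.065     ]
[242.08502782 376.33467908]
t 0.15 tcp [0.1559 0.5531 0.2133] tooly 74.3 op 0.0915 F [ 0.6  0.2 -0.7] -> shift [np.float64(-39.73), np.float64(-23.87), np.float64(1.36), np.float64(-6.5)]
```

View pics/c2.png

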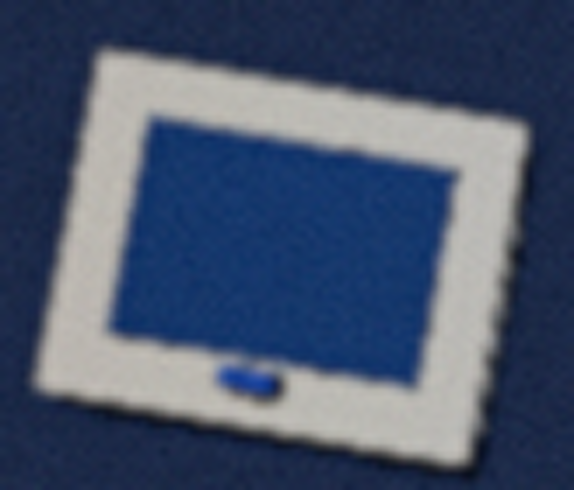

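Request:
move_arm(
  plan=[-40, -24, 1, -6.5, -40, -24, 1, -6.5, -40, -24, 1, -6.5, -40, -24, 1, -6.5, -40, -24, 1, -6.5, -40, -24, 1, -6.5, -40, -24, 1, -6.5, -40, -24, 1, -6.5],
  jaw=6,
)

```text
t: 0.82
tcp_pos: [0.3852, 0.3089, 0.2065]
orientation: [-0.253, -3.131, 0.002]
force: [0.7, 0.7, 0.1]
opening: 0.0601
```

```bash
python3 - <<'E'
from h import *
shift((.4736,.214,.17),80.5)
E
```

```text
t 0.82 tcp [0.3852 0.3089 0.2065] tooly 80.8 op 0.0601 F [0.7 0.7 0.1] -> shift [np.float64(-10.25), np.float64(-7.95), np.float64(3.66), np.float64(0.3)]
```

Request:
move_arm(
  plan=[-10.2, -8, 1, 0, -10.2, -8, 1, 0, -10.2, -8, 1, 0, -10.2, -8, 3, 0, -10.2, -8, 3, 0],
)

```text
t: 1.23
tcp_pos: [0.4727, 0.2106, 0.1735]
orientation: [-0.259, -3.125, 0.007]
force: [-0.9, 0.3, -0.9]
opening: 0.0603
```

```bash
python3 - <<'E'
from h import *
shift((.4736,.214,.089),80.5)
p,im=snap('wrist','w1')
for X in [(.4736,.2155,.12),(.54,.2047,.075)]: print(proj(p,X))
snap('top','t1',(150,140,260,250),5)
E
```

```text
t 1.23 tcp [0.4727 0.2106 0.1735] tooly 80.5 op 0.0603 F [-0.9  0.3 -0.9] -> shift [np.float64(-0.07), np.float64(0.39), np.float64(8.45), np.float64(0.0)]
[262.04360715 211.12357037]
[261.23317575 263.27214069]
```

View pics/w1.png

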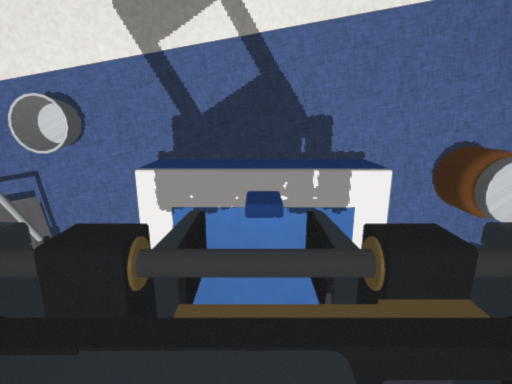

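The wrist view shows the lid's handle at about px (263,203), centred between the fingers as predicted. Descending.

Request:
move_arm(
  plan=[0, 0.4, 4, 0, 0, 0.4, 7.5, 0, 0, 0.4, 8.4, 0, 0, 0.4, 8.4, 0],
)

```text
t: 1.67
tcp_pos: [0.4702, 0.2176, 0.0904]
orientation: [-0.25, -3.124, 0.007]
force: [-0.5, -0.3, -0.1]
opening: 0.0599
```

Request:
move_arm(
  plan=[0, 0, 0, 0, 0, 0, 0, 0, 0, 0, 0, 0, 0, 0, 0, 0, 0, 0, 0, 0],
  jaw=0,
)

```text
t: 2.08
tcp_pos: [0.4707, 0.217, 0.0916]
orientation: [-0.249, -3.126, 0.009]
force: [-0.7, -7.9, 8.2]
opening: 0.0294
```

```bash
python3 - <<'E'
from h import *
a=np.radians(-9.3)
s,R,t=st();print(t,s['opening'],s['force'])
ex=np.array([np.cos(a),np.sin(a),0]);r0=np.array([-.155,.043])
# hinge from current grip
g=t+[0,0,.019]
for th in np.arange(0,1.8,.12).tolist()+[1.78]:
    x=r0[0]*np.cos(th)+r0[1]*np.sin(th); z=-r0[0]*np.sin(th)+r0[1]*np.cos(th)
    w=(x-r0[0])*ex+np.array([0,0,z-r0[1]])
    print(round(th,2),np.round(R.T@w*100,2))
E
```

```text
[0.47072573 0.21697869 0.0915916 ] 0.02940766737638669 [-0.67814226 -7.90194621  8.16792845]
0.0 [0. 0. 0.]
0.12 [-0.62 -0.01 -1.83]
0.24 [-1.45 -0.03 -3.57]
0.36 [-2.48 -0.04 -5.2 ]
0.48 [-3.7  -0.05 -6.69]
0.6 [-5.09 -0.07 -8.03]
0.72 [-6.63 -0.08 -9.19]
0.84 [ -8.3   -0.09 -10.16]
0.96 [-10.07  -0.1  -10.92]
1.08 [-11.92  -0.11 -11.46]
1.2 [-13.82  -0.12 -11.78]
1.32 [-15.75  -0.12 -11.87]
1.44 [-17.68  -0.13 -11.73]
1.56 [-19.57  -0.13 -11.36]
1.68 [-21.4   -0.14 -10.76]
1.8 [-23.15  -0.14  -9.95]
1.78 [-22.87  -0.14 -10.1 ]
```

Request:
move_arm(
  plan=[-0.3, 0, -0.9, 0, -0.6, 0, -1.8, 0, -1.5, 0, -3.6, 0, -2.5, 0, -5.2, 0, -3.7, 0, -6.7, 0, -3.7, 0, -6.7, 0],
)

```text
t: 2.58
tcp_pos: [0.5091, 0.2105, 0.1613]
orientation: [-0.252, -3.127, 0.009]
force: [-3.7, -2.7, -0.9]
opening: 0.0296
```

```bash
python3 - <<'E'
from h import *
s,R,t=st();print(t,s['opening'],s['force'])
t0=np.array([.47073,.21698,.09159])
print('done',R.T@(t-t0)*100)
for P in [[-5.1,0,-8],[-6.6,0,-9.2],[-8.3,0,-10.2],[-10.1,0,-10.9],[-11.9,0,-11.5],[-13.8,0,-11.8]]: print(np.round(np.array(P)-R.T@(t-t0)*100,2))
snap('side','s1')
E
```

```text
[0.50914015 0.21053588 0.16125408] 0.0296147931710877 [-3.66490884 -2.73968108 -0.87742408]
done [-3.86739642 -0.06443191 -6.98130373]
[-1.23  0.06 -1.02]
[-2.73  0.06 -2.22]
[-4.43  0.06 -3.22]
[-6.23  0.06 -3.92]
[-8.03  0.06 -4.52]
[-9.93  0.06 -4.82]
```

View pics/s1.png

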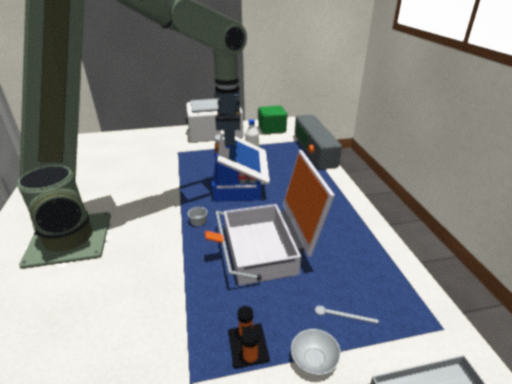

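The lid is lifting at about 30° (px (245,158)), with the handle held. I'll continue along the arc.

Request:
move_arm(
  plan=[-1.2, 0, -1.1, 0, -2.7, 0, -2.3, 0, -4.4, 0, -3.3, 0, -6.2, 0, -4, 0, -8, 0, -4.6, 0, -9.9, 0, -4.9, 0, -9.9, 0, -4.9, 0],
)

```text
t: 3.22
tcp_pos: [0.6087, 0.1939, 0.2111]
orientation: [-0.255, -3.129, 0.009]
force: [-2.0, -3.2, 11.1]
opening: 0.0297
```

```bash
python3 - <<'E'
from h import *
s,R,t=st();print(t,s['opening'],s['force'])
t0=np.array([.47073,.21698,.09159])
print('done',R.T@(t-t0)*100)
for P in [[-15.75,0,-11.9],[-17.7,0,-11.8],[-19.6,0,-11.4],[-21.4,0,-10.8],[-22.7,0,-10.2]]: print(np.round(np.array(P)-R.T@(t-t0)*100,2))
E
```

```text
[0.6087213  0.193884   0.21109343] 0.02968872714738209 [-2.01887493 -3.24356305 11.06569844]
done [-13.97545599  -0.11540386 -11.96805073]
[-1.77  0.12  0.07]
[-3.72  0.12  0.17]
[-5.62  0.12  0.57]
[-7.42  0.12  1.17]
[-8.72  0.12  1.77]
```

Request:
move_arm(
  plan=[-1.8, 0.1, 0.1, 0, -3.7, 0.1, 0.2, 0, -5.6, 0.1, 0.6, 0, -7.4, 0.1, 1.2, 0, -8.5, 0.1, 1.7, 0, -8.5, 0.1, 1.7, 0],
)

```text
t: 3.72
tcp_pos: [0.6969, 0.1791, 0.1957]
orientation: [0.257, 3.124, -0.011]
force: [1.9, -3.9, 7.8]
opening: 0.0299
```

```bash
python3 - <<'E'
from h import *
s,R,t=st();print(t,s['opening'],s['force'])
t0=np.array([.47073,.21698,.09159])
print('done',R.T@(t-t0)*100)
snap('side','s2');snap('top','t2',(130,120,330,260),4)
E
```

```text
[0.69694061 0.17910026 0.1957086 ] 0.029867581106953173 [ 1.92874619 -3.94206835  7.82617887]
done [-23.01042445  -0.11190299 -10.24577064]
```

View pics/s2.png

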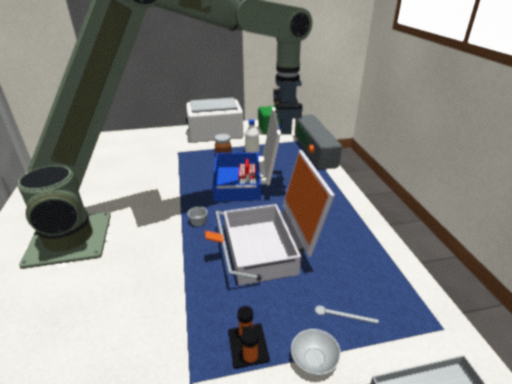

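View pics/t2.png

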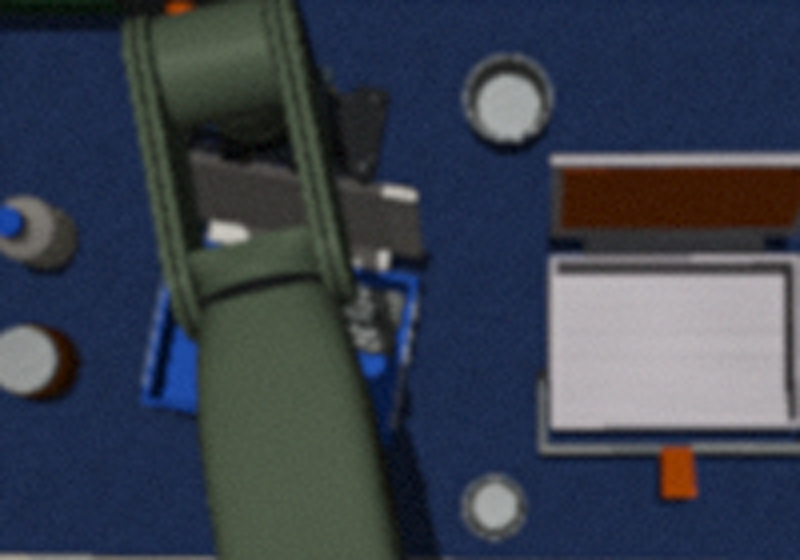

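The lid stands at its stop (side px (271,150)); red and grey racks are visible inside. Release and lift.

Request:
move_arm(
  plan=[0, 0, 0, 0, 0, 0, 0, 0, 0, 0, 0, 0, 0, 0, 0, 0, 0, 0, -3, 0, 0, 0, -6, 0, 0, 0, -9, 0, 0, 0, -9, 0],
  jaw=5,
)

```text
t: 4.48
tcp_pos: [0.6973, 0.181, 0.2934]
orientation: [0.254, 3.113, -0.005]
force: [-0.0, -0.6, 1.4]
opening: 0.05
```

Request:
move_arm(
  plan=[5, 10, 0, 0, 9, 20, 0, 0, 12, 25, 0, 0, 20, 25, 0, 0, 20, 25, 0, 0, 25, 25, 0, 0, 25, 25, 0, 0, 25, 25, 0, 0],
)

```text
t: 5.15
tcp_pos: [0.5139, 0.4485, 0.2878]
orientation: [0.253, 3.115, -0.006]
force: [0.0, 0.1, -0.5]
opening: 0.0499
```

```bash
python3 - <<'E'
from h import *
s,R,t=st();print(t,s['opening'],s['force'])
snap('side','s3',(160,100,360,300),3);snap('top','t3',(150,130,350,260),4)
E
```

```text
[0.51389555 0.44851453 0.28778356] 0.049868775210213066 [ 0.01591518  0.07777296 -0.51279915]
```

View pics/s3.png

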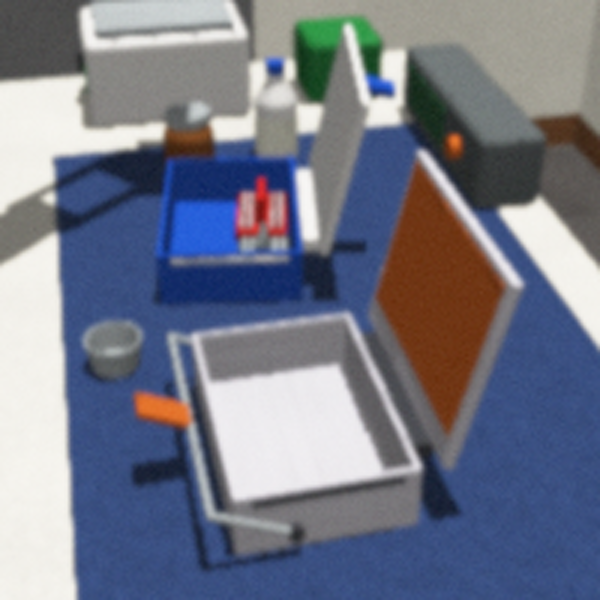

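View pics/t3.png

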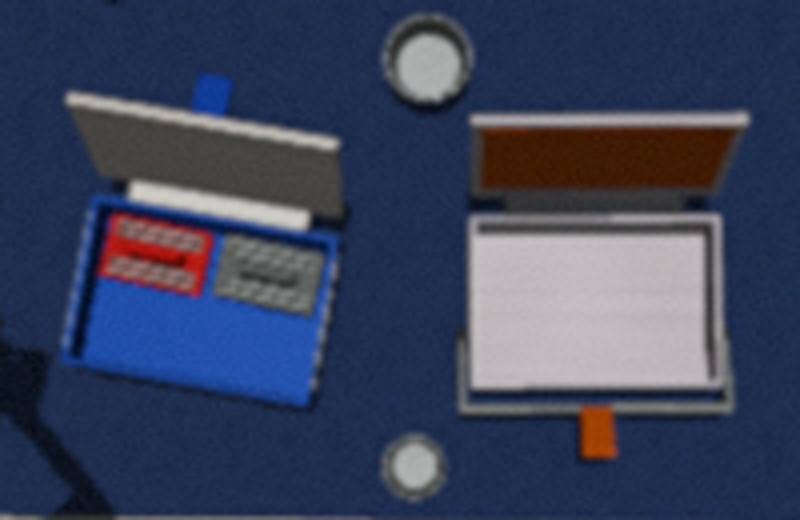

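Both lids stay open. The case holds only two racks: red at top px (188,194) and grey at px (217,199), both on the hinge side. Measuring them.

```bash
cat > racks.py <<'E'
from h import *
def red(h): return (((h[...,0]<8)|(h[...,0]>172))&(h[...,1]>120)&(h[...,2]>50))
def grey(h): return (h[...,1]<70)&(h[...,2]>40)
def find(im,p,fn,box,zt=.019,name=''):
    h=cv2.cvtColor(im,cv2.COLOR_BGR2HSV);m=fn(h).astype(np.uint8)
    z=np.zeros_like(m);z[box[1]:box[3],box[0]:box[2]]=1;m*=z
    m=cv2.morphologyEx(m,cv2.MORPH_CLOSE,np.ones((5,5),np.uint8))
    cs,_=cv2.findContours(m,0,2);c=max(cs,key=cv2.contourArea)
    W=np.array([onz(p,q[0],zt)[:2] for q in c],np.float32)*1000
    r=cv2.minAreaRect(W);B=cv2.boxPoints(r)
    e=max([B[1]-B[0],B[2]-B[1]],key=np.linalg.norm)
    print(name,'c',np.round(r[0],1),'size',np.round(r[1],1),'long axis',round(np.degrees(np.arctan2(e[1],e[0]))%180,1))
E
python3 - <<'E'
from racks import *
p=arm.camera_params('top');im=cv2.imread('pics/raw_t3.png')
find(im,p,red,(172,180,204,206),name='red')
find(im,p,grey,(203,187,231,210),name='grey')
for uv in [(188.75,194.25),(217,199)]: print(onz(p,uv,.05))
P=np.array([onz(p,(150+u/4,130+v/4),.065) for u,v in [(93,197),(338,237),(308,405),(62,358)]]);print(P.round(4),P.mean(0))
shift((.586,.25,.25),80.5)
E
```

```text
red c [574.6 257.3] size [98.6 60. ] long axis 78.0
grey c [564.6 145.1] size [95.9 79.6] long axis 79.3
[0.56726542 0.25085654 0.05      ]
[0.55019941 0.14314707 0.05      ]
[[0.6224 0.3082 0.065 ]
 [0.5866 0.0763 0.065 ]
 [0.4291 0.102  0.065 ]
 [0.4706 0.3333 0.065 ]] [0.52717924 0.20494533 0.065     ]
t 5.25 tcp [0.5105 0.4516 0.2884] tooly 81.1 op 0.0497 F [ 0.6 -0.7  0.3] -> shift [np.float64(-10.52), np.float64(-18.75), np.float64(4.0), np.float64(0.6)]
```

```bash
python3 - <<'E'
from h import *
shift((.5715,.254,.20),80.8)
E
```

```text
t 5.25 tcp [0.5105 0.4516 0.2884] tooly 81.1 op 0.0497 F [ 0.6 -0.7  0.3] -> shift [np.float64(-8.96), np.float64(-18.58), np.float64(8.98), np.float64(0.3)]
```

Request:
move_arm(
  plan=[-9, -18.6, 0, 0, -9, -18.6, 0, 0, -9, -18.6, 0, 0, -9, -18.6, 0, 0, -9, -18.6, 5, 0, -9, -18.6, 9, 0, -9, -18.6, 9, 0, -9, -18.6, 9, 0],
  jaw=7.5,
)

```text
t: 5.92
tcp_pos: [0.5696, 0.2509, 0.1946]
orientation: [0.247, 3.126, -0.011]
force: [-0.5, 0.2, 0.6]
opening: 0.0752
```

```bash
python3 - <<'E'
from h import *
shift((.5715,.254,.027),80.8)
p,im=snap('wrist','w2')
print(proj(p,(.5715,.254,.053)))
E
```

```text
t 5.92 tcp [0.5696 0.2509 0.1946] tooly 81.0 op 0.0752 F [-0.5  0.2  0.6] -> shift [np.float64(-0.04), np.float64(0.44), np.float64(16.76), np.float64(0.2)]
[259.4617441  186.35056748]
```

View pics/w2.png

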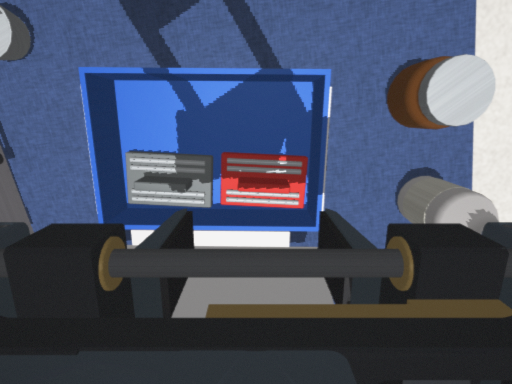

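Wrist view shows both racks clearly (red centred ~px (264,183), grey ~(170,180)); use it to refine.

```bash
python3 - <<'E'
from racks import *
p=arm.camera_params('wrist');im=cv2.imread('pics/raw_w2.png')
find(im,p,red,(212,145,315,215),name='red')
find(im,p,grey,(118,148,219,212),name='grey')
for uv in [(264,182),(237,182),(291,182),(144,180),(197,180)]: print(onz(p,uv,.05).round(4))
cv2.imwrite('pics/c3.png',cv2.resize(im[140:220,110:320],None,fx=3.7,fy=3.7))
E
```

```text
red c [576.2 260.3] size [99.6 62.9] long axis 78.4
grey c [561.2 150.1] size [100.8  70.1] long axis 77.9
[0.571  0.2613 0.05  ]
[0.5665 0.2325 0.05  ]
[0.5755 0.2901 0.05  ]
[0.5488 0.1337 0.05  ]
[0.5577 0.1903 0.05  ]
```

View pics/c3.png

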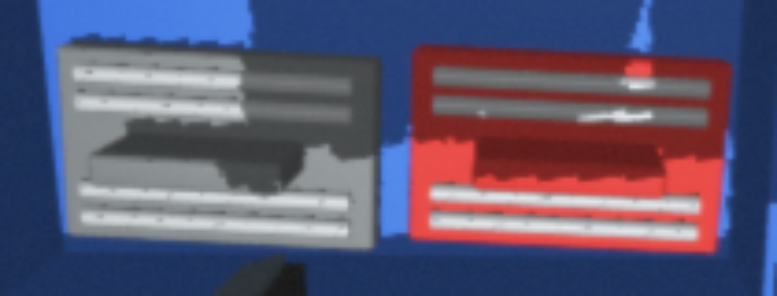

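```bash
python3 - <<'E'
from h import *
shift((.574,.2565,.085),80)
E
```

```text
t 5.97 tcp [0.571  0.2524 0.1976] tooly 81.0 op 0.0753 F [ 0.4 -0.3  0.7] -> shift [np.float64(-0.11), np.float64(0.48), np.float64(11.26), np.float64(1.0)]
```

Request:
move_arm(
  plan=[-0.1, 0.5, 4, 1, -0.1, 0.5, 8, 1, -0.1, 0.5, 11, 1, -0.1, 0.5, 11, 1, -0.1, 0.5, 11, 1],
)

```text
t: 6.38
tcp_pos: [0.5742, 0.2574, 0.0882]
orientation: [0.271, 3.12, -0.006]
force: [0.3, -0.2, 1.0]
opening: 0.0752
```

```bash
python3 - <<'E'
from h import *
shift((.574,.2565,.027),80)
p,im=snap('wrist','w3')
snap('side','s4',(200,130,300,210),6)
E
```

```text
t 6.38 tcp [0.5742 0.2574 0.0882] tooly 80.1 op 0.0752 F [ 0.3 -0.2  1. ] -> shift [np.float64(0.07), np.float64(-0.07), np.float64(6.12), np.float64(0.1)]
```

View pics/w3.png

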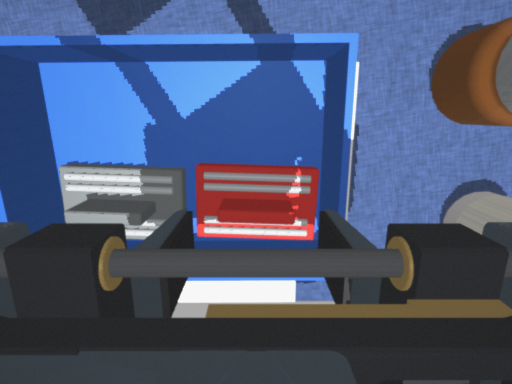

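View pics/s4.png

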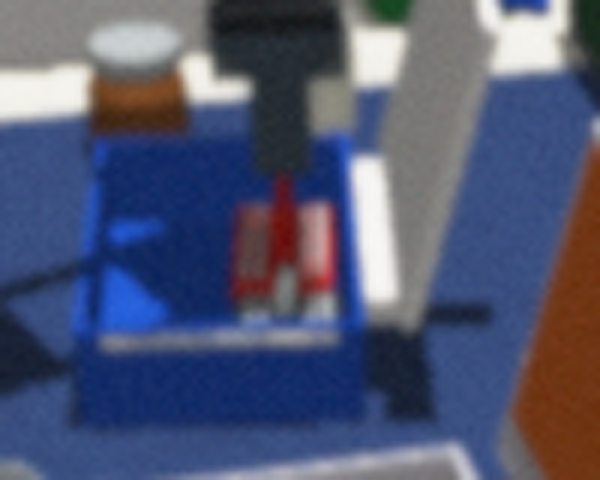

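The red fin (px 218–297) is centred between the fingers (193–318), and the side view agrees. Descending and gripping.

Request:
move_arm(
  plan=[0, 0, 2.5, 0, 0, 0, 5, 0, 0, 0, 6.1, 0, 0, 0, 6.1, 0, 0, 0, 6.1, 0],
)

```text
t: 6.9
tcp_pos: [0.578, 0.2584, 0.0315]
orientation: [0.271, 3.112, 0.0]
force: [-0.2, 0.1, 0.2]
opening: 0.075
```

Request:
move_arm(
  plan=[0, 0, 0, 0, 0, 0, 0, 0, 0, 0, 0, 0, 0, 0, 0, 0, 0, 0, 0, 0],
  jaw=0,
)

```text
t: 7.32
tcp_pos: [0.5788, 0.2584, 0.033]
orientation: [0.27, 3.11, 0.001]
force: [-0.5, -1.9, 7.0]
opening: 0.0559
```

Request:
move_arm(
  plan=[0, 0, -2, 0, 0, 0, -5, 0, 0, 0, -8, 0, 0, 0, -11, 0, 0, 0, -14, 0, 0, 0, -14, 0],
)

```text
t: 7.82
tcp_pos: [0.5791, 0.26, 0.1798]
orientation: [0.269, 3.1, 0.011]
force: [1.6, 0.0, -1.6]
opening: 0.0555
```

```bash
python3 - <<'E'
from h import *
shift((.528,-.112,.17),90.3)
E
```

```text
t 7.82 tcp [0.5791 0.26   0.1798] tooly 80.1 op 0.0555 F [ 1.6  0.  -1.6] -> shift [np.float64(-1.36), np.float64(-37.53), np.float64(0.67), np.float64(-10.2)]
```

Request:
move_arm(
  plan=[-0.3, -4, 0, -3, -0.5, -8, 0, -6, -1, -12, 0, -10, -1.4, -16, 0, -10, -1.4, -20, 0, -10, -1.4, -24, 0, -10, -1.4, -28, 0, -10, -1.4, -32, 0, -10],
)

```text
t: 8.48
tcp_pos: [0.5366, -0.0591, 0.1765]
orientation: [-0.002, 3.112, 0.007]
force: [0.3, 0.2, -2.3]
opening: 0.0557
```

```bash
python3 - <<'E'
from h import *
shift((.528,-.112,.12),90.3)
s,R,t=st();print(R.round(3))
snap('side','s5')
E
```

```text
t 8.48 tcp [ 0.5366 -0.0591  0.1765] tooly 90.1 op 0.0557 F [ 0.3  0.2 -2.3] -> shift [np.float64(1.03), np.float64(-5.31), np.float64(5.59), np.float64(-0.2)]
[[-1.    -0.001  0.03 ]
 [-0.001  1.     0.005]
 [-0.03   0.005 -1.   ]]
```

View pics/s5.png

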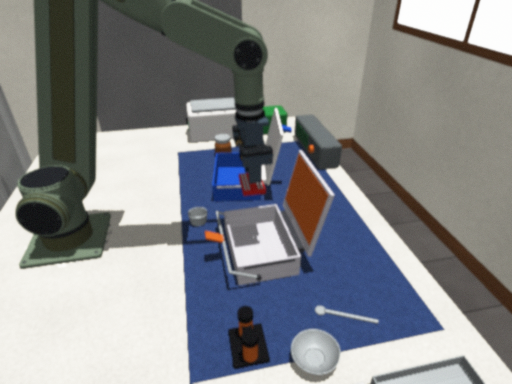

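The red rack hangs level in the gripper, nearing the container. Moving over the spot.

Request:
move_arm(
  plan=[1, -3, 0, 0, 1, -5.3, 0, 0, 1, -5.3, 2, 0, 1, -5.3, 4, 0, 1, -5.3, 4, 0],
)

```text
t: 8.95
tcp_pos: [0.523, -0.1189, 0.1322]
orientation: [0.005, 3.122, 0.001]
force: [-0.4, 0.2, -1.7]
opening: 0.0557
```

```bash
python3 - <<'E'
from h import *
shift((.528,-.112,.033),90.3)
p,im=snap('wrist','w4')
snap('top','t4',(250,150,350,250),6)
E
```

```text
t 8.95 tcp [ 0.523  -0.1189  0.1322] tooly 89.8 op 0.0557 F [-0.4  0.2 -1.7] -> shift [np.float64(-0.3), np.float64(0.68), np.float64(9.93), np.float64(-0.5)]
```

View pics/w4.png

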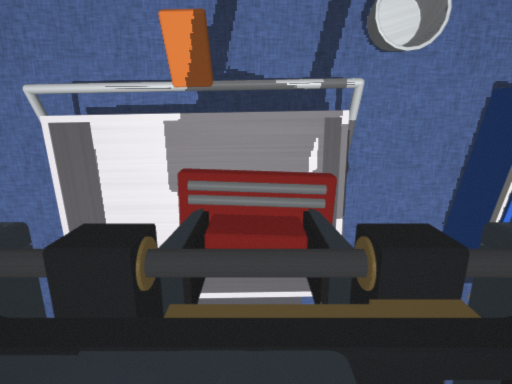

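View pics/t4.png

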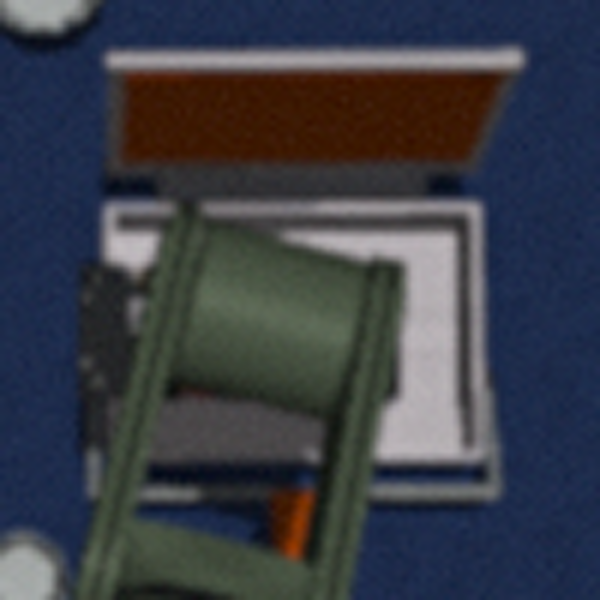

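The wrist view shows the rack over the +y half; container front rim corners at px (42,117) and (349,111).

```bash
python3 - <<'E'
from h import *
p=arm.camera_params('wrist')
a=onz(p,(42,117),.065);b=onz(p,(349,111),.065);print(a,b,(a+b)/2,np.linalg.norm(a-b))
print('rack corners at z~.118',onz(p,(181,170),.118),onz(p,(335,175),.118))
E
```

```text
[ 0.45636012 -0.28335221  0.065     ] [ 0.45219855 -0.04692033  0.065     ] [ 0.45427934 -0.16513627  0.065     ] 0.23646850477093534
rack corners at z~.118 [ 0.48756542 -0.16549311  0.118     ] [ 0.49087419 -0.06824348  0.118     ]
```

Request:
move_arm(
  plan=[-0.4, 0.6, 2, -0.4, -0.4, 0.6, 5, -0.4, -0.4, 0.6, 7.5, -0.4, -0.4, 0.6, 9, -0.4, -0.4, 0.6, 9.4, -0.4, -0.4, 0.6, 9.6, -0.4, -0.4, 0.6, 9.6, -0.4],
)

```text
t: 9.63
tcp_pos: [0.5331, -0.113, 0.0407]
orientation: [-0.009, 3.114, -0.003]
force: [0.4, 0.2, -1.3]
opening: 0.0558
```

```bash
python3 - <<'E'
from h import *
shift((.530,-.113,.033),90.3)
p,im=snap('side','s6',(180,130,340,290),4)
E
```

```text
t 9.63 tcp [ 0.5331 -0.113   0.0407] tooly 90.3 op 0.0558 F [ 0.4  0.2 -1.3] -> shift [np.float64(0.33), np.float64(0.0), np.float64(0.76), np.float64(0.0)]
```

View pics/s6.png

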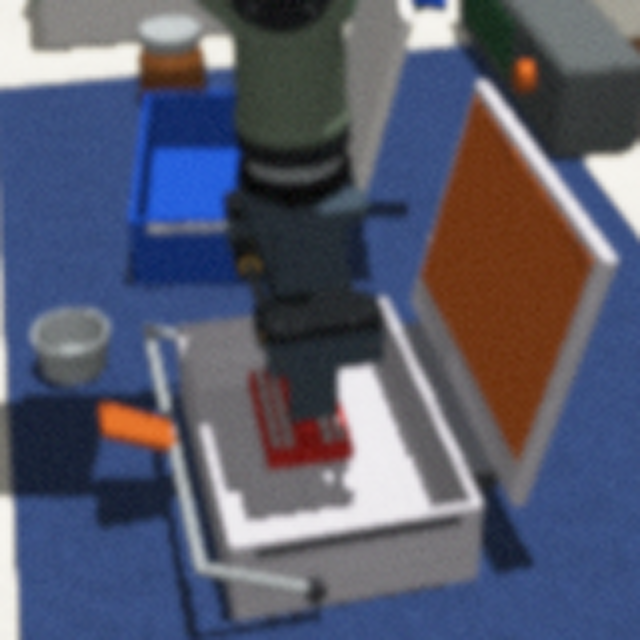

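The red rack is inside the container about 8 mm above its floor. Lower further until contact.

Request:
move_arm(
  plan=[0.2, 0, 0.4, 0, 0.2, 0, 0.7, 0, 0.2, 0, 0.9, 0, 0.2, 0, 1, 0, 0.2, 0, 1, 0],
)

```text
t: 10.1
tcp_pos: [0.5323, -0.1133, 0.033]
orientation: [-0.008, 3.111, -0.004]
force: [-3.5, -0.4, 11.5]
opening: 0.0556
```

Contact (11.5 N up). Open gently.

Request:
move_arm(
  plan=[0, 0, 0, 0, 0, 0, 0, 0, 0, 0, 0, 0, 0, 0, 0, 0, 0, 0, -3, 0, 0, 0, -6, 0, 0, 0, -10, 0, 0, 0, -14, 0],
  jaw=6.8,
)

```text
t: 10.77
tcp_pos: [0.5271, -0.1128, 0.1735]
orientation: [-0.008, 3.114, -0.003]
force: [1.1, -0.7, -1.1]
opening: 0.068
```

```bash
python3 - <<'E'
from h import *
from racks import *
s=shift((.558,.147,.20),80.5)
p,im=snap('wrist','w5')
p,im=snap('top','t5',(150,130,350,260),4)
find(im,p,grey,(203,187,231,210),name='grey')
E
```

```text
t 10.77 tcp [ 0.5271 -0.1128  0.1735] tooly 90.3 op 0.068 F [ 1.1 -0.7 -1.1] -> shift [np.float64(-3.29), np.float64(25.96), np.float64(-2.6), np.float64(9.8)]
grey c [564.6 145.1] size [95.9 79.6] long axis 79.3
```

View pics/w5.png

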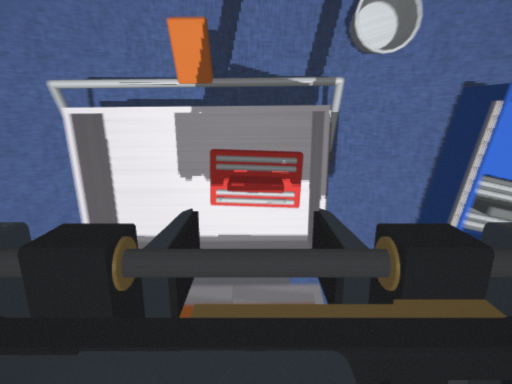

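View pics/t5.png

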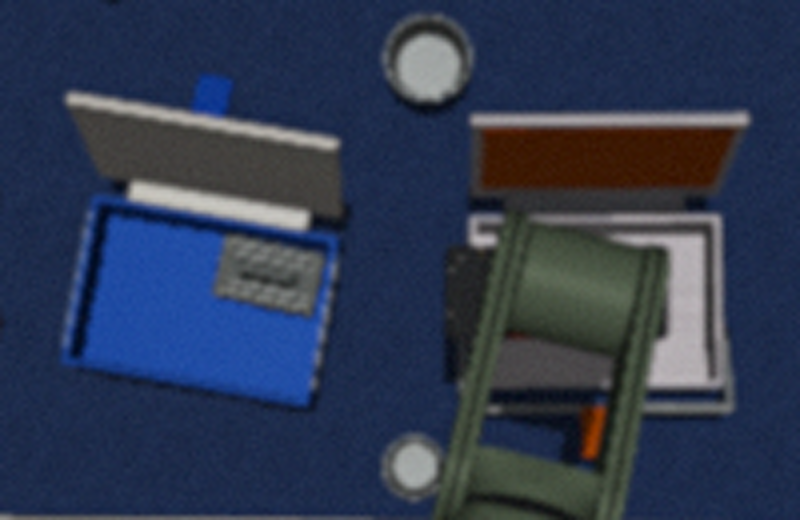

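Red rack lies flat (wrist px (256,180)); the grey one is unmoved. Going for grey.

Request:
move_arm(
  plan=[-0.5, 4, -2, 2, -1, 8, -2, 4, -1.5, 12, -2, 6, -2, 16, -2, 8, -3, 20, -2, 10, -3.5, 24, -2, 10, -3.5, 26, -2, 10, -3.5, 26, -2, 10],
  jaw=7.3,
)

```text
t: 11.53
tcp_pos: [0.5645, 0.1505, 0.1981]
orientation: [0.255, 3.089, -0.001]
force: [0.3, -0.5, 0.0]
opening: 0.0732
```

```bash
python3 - <<'E'
from h import *
s=shift((.559,.148,.085),80.3)
E
```

```text
t 11.53 tcp [0.5645 0.1505 0.1981] tooly 80.6 op 0.0732 F [ 0.3 -0.5  0. ] -> shift [np.float64(0.98), np.float64(-0.37), np.float64(11.28), np.float64(0.3)]
```

Request:
move_arm(
  plan=[1, -0.3, 4, 0.3, 1, -0.3, 8, 0.3, 1, -0.3, 11, 0.3, 1, -0.3, 11, 0.3, 1, -0.3, 11, 0.3, 1, -0.3, 11, 0.3],
)

```text
t: 12.03
tcp_pos: [0.5601, 0.1486, 0.0893]
orientation: [0.264, 3.085, 0.0]
force: [0.7, 0.6, 0.5]
opening: 0.073
```

```bash
python3 - <<'E'
from h import *
s=shift((.559,.148,.032),80.3)
p,im=snap('wrist','w6')
p,im=snap('side','s7',(200,130,300,210),6)
E
```

```text
t 12.03 tcp [0.5601 0.1486 0.0893] tooly 80.2 op 0.073 F [0.7 0.6 0.5] -> shift [np.float64(0.36), np.float64(-0.1), np.float64(5.72), np.float64(-0.1)]
```

View pics/w6.png

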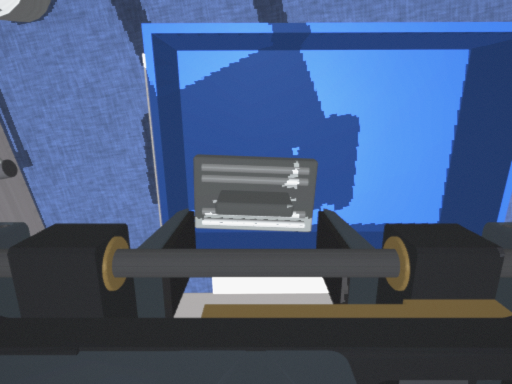

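View pics/s7.png

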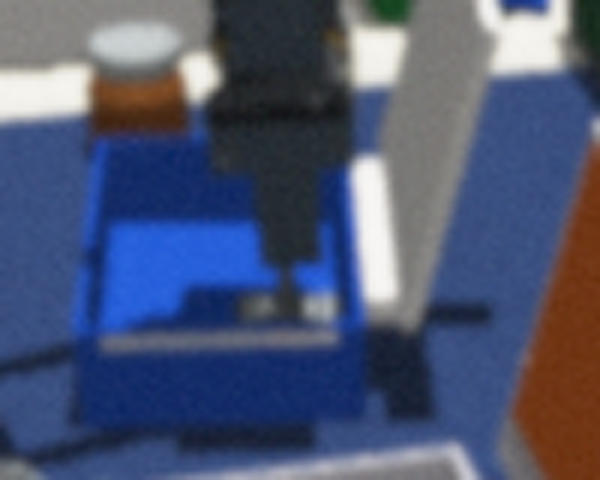

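Grey fin (px 216–292) is centred between the fingers (193–318); the side view agrees. Descending.

Request:
move_arm(
  plan=[0.3, 0, 2.5, 0, 0.3, 0, 5, 0, 0.3, 0, 5.9, 0, 0.3, 0, 5.9, 0, 0.3, 0, 5.9, 0],
)

```text
t: 12.55
tcp_pos: [0.5612, 0.1493, 0.0323]
orientation: [0.263, 3.082, 0.002]
force: [-0.2, 0.6, 0.8]
opening: 0.0731
```

Request:
move_arm(
  plan=[0, 0, 0, 0, 0, 0, 0, 0, 0, 0, 0, 0, 0, 0, 0, 0, 0, 0, 0, 0],
  jaw=0,
)

```text
t: 12.97
tcp_pos: [0.5622, 0.1493, 0.0337]
orientation: [0.263, 3.079, 0.003]
force: [0.2, -1.3, 6.3]
opening: 0.0559
```

Request:
move_arm(
  plan=[0, 0, -2, 0, 0, 0, -5, 0, 0, 0, -8, 0, 0, 0, -11, 0, 0, 0, -13, 0, 0, 0, -13, 0, 0, 0, -13, 0],
)

```text
t: 13.55
tcp_pos: [0.5558, 0.1498, 0.1643]
orientation: [0.263, 3.078, 0.004]
force: [-0.7, 0.6, -1.7]
opening: 0.0557
```

```bash
python3 - <<'E'
from h import *
shift((.530,-.222,.165),90.3)
E
```

```text
t 13.55 tcp [0.5558 0.1498 0.1643] tooly 80.3 op 0.0557 F [-0.7  0.6 -1.7] -> shift [np.float64(-3.76), np.float64(-37.08), np.float64(-0.14), np.float64(-10.0)]
```

Request:
move_arm(
  plan=[-0.4, -4, -0.5, -2, -0.8, -8, -0.5, -4, -1.2, -12, -0.5, -6, -1.6, -16, -0.5, -8, -2, -20, -0.5, -10, -2.5, -24, -0.5, -10, -3, -28, -0.5, -10, -3.4, -32, -0.5, -10],
)

```text
t: 14.22
tcp_pos: [0.5332, -0.1728, 0.1664]
orientation: [-0.006, 3.092, -0.0]
force: [1.3, -0.1, -1.4]
opening: 0.0554
```

```bash
python3 - <<'E'
from h import *
shift((.530,-.221,.12),90.3)
E
```

```text
t 14.22 tcp [ 0.5332 -0.1728  0.1664] tooly 90.2 op 0.0554 F [ 1.3 -0.1 -1.4] -> shift [np.float64(0.57), np.float64(-4.82), np.float64(4.62), np.float64(-0.1)]
```

Request:
move_arm(
  plan=[0.5, -3, 0, 0, 0.5, -4.8, 0, 0, 0.5, -4.8, 2, 0, 0.5, -4.8, 3.5, 0, 0.5, -4.8, 3.5, 0, 0.5, -4.8, 3.5, 0],
)

```text
t: 14.72
tcp_pos: [0.5287, -0.2202, 0.1288]
orientation: [-0.006, 3.098, 0.003]
force: [-0.5, 0.6, -1.3]
opening: 0.0558
```

```bash
python3 - <<'E'
from h import *
shift((.530,-.220,.04),90.3)
p,im=snap('wrist','w7')
p,im=snap('side','s8',(180,130,340,290),4)
E
```

```text
t 14.72 tcp [ 0.5287 -0.2202  0.1288] tooly 90.2 op 0.0558 F [-0.5  0.6 -1.3] -> shift [np.float64(0.26), np.float64(0.0), np.float64(8.88), np.float64(-0.1)]
```

View pics/w7.png

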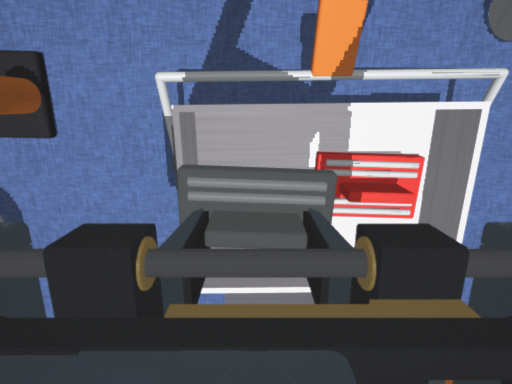

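View pics/s8.png

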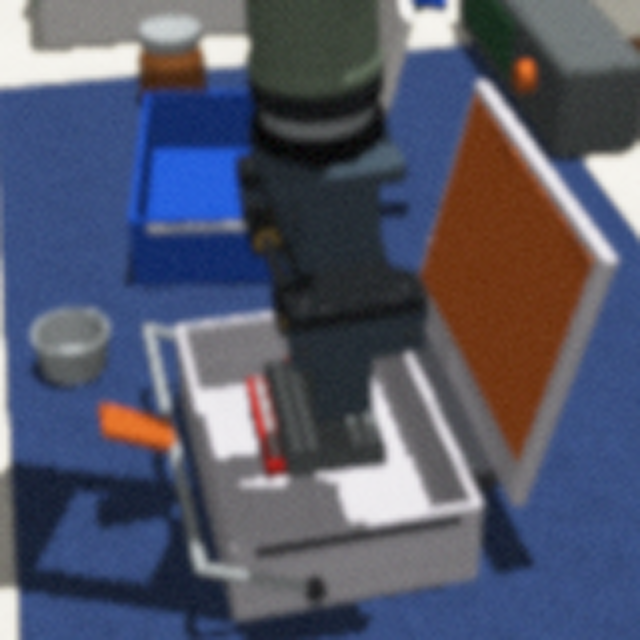

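Grey hangs over the -y half; red sits at px (370,185) with its near edge at ~px (322,205). Checking the clearance.

```bash
python3 - <<'E'
from h import *
from racks import *
p=arm.camera_params('wrist');im=cv2.imread('pics/raw_w7.png')
find(im,p,red,(300,140,440,225),name='red')
print(onz(p,(173,105),.065),onz(p,(493,103),.065))
print(onz(p,(325,205),.019),onz(p,(419,212),.019))
print('grey',onz(p,(181,168),.115),onz(p,(335,172),.115))
E
```

```text
red c [ 528.4 -114. ] size [101.1  62.6] long axis 88.5
[ 0.45434339 -0.28197802  0.065     ] [ 0.45168057 -0.04453358  0.065     ]
[ 0.54821696 -0.15203941  0.019     ] [ 0.55503127 -0.05866055  0.019     ]
grey [ 0.49124056 -0.26670703  0.115     ] [ 0.49327335 -0.17085278  0.115     ]
```

Request:
move_arm(
  plan=[0.2, -0.1, 2, 0, 0.2, -0.1, 5, 0, 0.2, -0.1, 7.5, 0, 0.2, -0.1, 8.6, 0, 0.2, -0.1, 9.1, 0, 0.2, -0.1, 9.4, 0, 0.2, -0.1, 9.6, 0, 0.2, -0.1, 9.6, 0],
)

```text
t: 15.48
tcp_pos: [0.5338, -0.2219, 0.0361]
orientation: [-0.007, 3.091, -0.001]
force: [0.1, -0.2, -0.7]
opening: 0.0555
```

```bash
python3 - <<'E'
from h import *
shift((.530,-.221,.033),90.3)
p,im=snap('side','s9',(180,130,340,290),4)
E
```

```text
t 15.48 tcp [ 0.5338 -0.2219  0.0361] tooly 90.3 op 0.0555 F [ 0.1 -0.2 -0.7] -> shift [np.float64(0.4), np.float64(0.09), np.float64(0.29), np.float64(-0.0)]
```

View pics/s9.png

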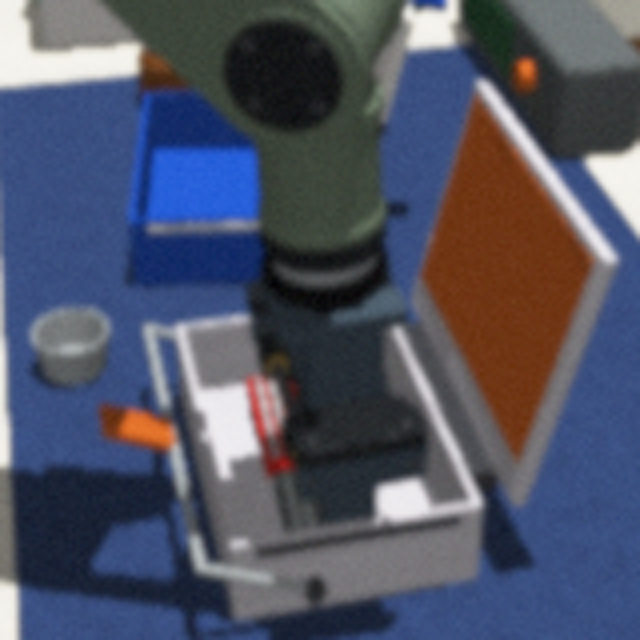

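Request:
move_arm(
  plan=[0.2, 0, 0.2, 0, 0.2, 0, 0.4, 0, 0.2, 0, 0.6, 0, 0.2, 0, 0.6, 0],
)

```text
t: 15.87
tcp_pos: [0.5326, -0.2226, 0.0335]
orientation: [-0.007, 3.088, -0.004]
force: [-4.3, 1.4, 17.1]
opening: 0.0555
```

Request:
move_arm(
  plan=[0, 0, 0, 0, 0, 0, 0, 0, 0, 0, 0, 0, 0, 0, 0, 0, 0, 0, -3, 0, 0, 0, -6, 0, 0, 0, -10, 0, 0, 0, -14, 0],
  jaw=6.6,
)

```text
t: 16.53
tcp_pos: [0.5243, -0.2219, 0.1736]
orientation: [-0.007, 3.091, -0.002]
force: [0.6, -0.8, 0.1]
opening: 0.0658
```

```bash
python3 - <<'E'
from h import *
shift((.530,-.221,.2),90.3)
p,im=snap('wrist','w8')
E
```

```text
t 16.53 tcp [ 0.5243 -0.2219  0.1736] tooly 90.2 op 0.0658 F [ 0.6 -0.8  0.1] -> shift [np.float64(-0.7), np.float64(0.08), np.float64(-2.6), np.float64(-0.1)]
```

View pics/w8.png

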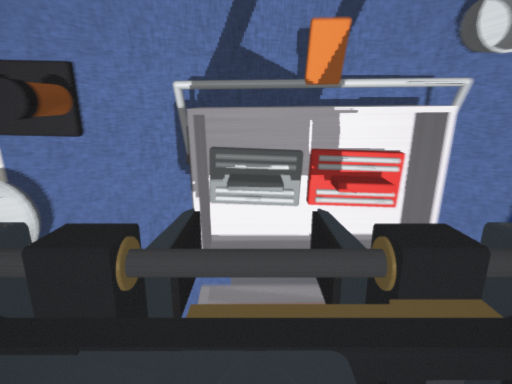

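Both racks lie flat side by side (px (255,178) and (355,178)). Now go over and behind the container's lid to push it shut.

Request:
move_arm(
  plan=[0, 1, -4, 0, 0, 3, -8, 0, 0, 5, -12, 0, 0, 5.4, -12, 0, -4, 5.4, -12, 0, -8, 5.4, -12, 0, -8, 5.4, -12, 0, -8, 5.4, -12, 0],
  jaw=0,
)

```text
t: 17.25
tcp_pos: [0.6017, -0.1683, 0.3053]
orientation: [-0.009, 3.079, -0.011]
force: [-0.8, 1.1, -0.6]
opening: 0.0155
```

```bash
python3 - <<'E'
from h import *
shift((.735,-.168,.30),90.3)
E
```

```text
t 17.25 tcp [ 0.6017 -0.1683  0.3053] tooly 90.3 op 0.0155 F [-0.8  1.1 -0.6] -> shift [np.float64(-13.27), np.float64(-0.04), np.float64(1.37), np.float64(0.0)]
```

Request:
move_arm(
  plan=[-4, 0, 0, 0, -8, 0, 0, 0, -12, 0, 0, 0, -13.5, 0, 0.5, 0, -13.5, 0, 0.5, 0, -13.5, 0, 0.5, 0],
)

```text
t: 17.75
tcp_pos: [0.736, -0.1676, 0.307]
orientation: [-0.009, 3.082, -0.01]
force: [-0.3, 0.3, -0.1]
opening: 0.0005
```

```bash
python3 - <<'E'
from h import *
shift((.735,-.168,.19),90.3)
p,im=snap('side','s10')
E
```

```text
t 17.75 tcp [ 0.736  -0.1676  0.307 ] tooly 90.3 op 0.0005 F [-0.3  0.3 -0.1] -> shift [np.float64(0.79), np.float64(0.04), np.float64(11.67), np.float64(0.0)]
```

View pics/s10.png

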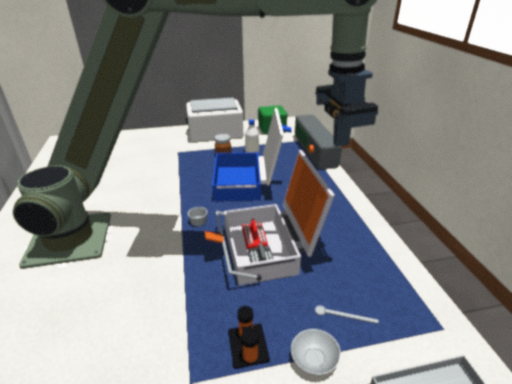

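The gripper is above and behind the container's lid. Descend behind it, then push toward the robot.

Request:
move_arm(
  plan=[0.2, 0, 3.5, 0, 0.4, 0, 7, 0, 0.6, 0, 10.5, 0, 0.8, 0, 11.3, 0, 0.8, 0, 11.3, 0, 0.8, 0, 11.3, 0],
)

```text
t: 18.3
tcp_pos: [0.7341, -0.169, 0.1974]
orientation: [-0.008, 3.079, -0.012]
force: [0.0, -0.1, 1.2]
opening: 0.0002
```

Request:
move_arm(
  plan=[2, 0, 0, 0, 4, 0, 0, 0, 5.5, 0, 0, 0, 7, 0, 0, 0, 8, 0, 0, 0, 8, 0, 0, 0],
)

```text
t: 18.8
tcp_pos: [0.654, -0.17, 0.1967]
orientation: [-0.007, 3.073, -0.015]
force: [-0.1, -0.0, 0.7]
opening: 0.0006
```

```bash
python3 - <<'E'
from h import *
shift((.62,-.168,.19),90.3)
p,im=snap('side','s11')
E
```

```text
t 18.8 tcp [ 0.654  -0.17    0.1967] tooly 90.2 op 0.0006 F [-0.1 -0.   0.7] -> shift [np.float64(3.43), np.float64(0.22), np.float64(0.44), np.float64(-0.1)]
```

View pics/s11.png

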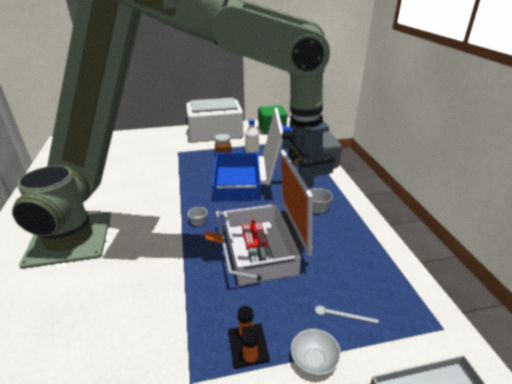

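The lid is near upright (px (297,200)); the racks are still in place. Push past balance.

Request:
move_arm(
  plan=[1.5, 0, 0, 0, 3, 0, 0, 0, 4.5, 0, 0, 0, 5, 0, 0, 0, 5, 0, 0, 0],
)

```text
t: 19.27
tcp_pos: [0.6057, -0.1704, 0.1946]
orientation: [-0.006, 3.07, -0.016]
force: [0.4, -0.2, 0.5]
opening: 0.0005
```

Request:
move_arm(
  plan=[-1, 0, -3, 0, -1, 0, -6, 0, -1, 0, -9, 0, -1, 0, -9, 0, -1, 0, -9, 0, -1, 0, -9, 0, -1, 0, -9, 0, -1, 0, -9, 0],
)

```text
t: 19.93
tcp_pos: [0.609, -0.1693, 0.2834]
orientation: [-0.006, 3.073, -0.014]
force: [-0.8, -0.4, -0.0]
opening: 0.0002
```

```bash
python3 - <<'E'
from h import *
shift((.62,-.168,.19),90.3)
p,im=snap('side','s12')
E
```

```text
t 19.93 tcp [ 0.609  -0.1693  0.2834] tooly 90.2 op 0.0002 F [-0.8 -0.4 -0. ] -> shift [np.float64(-0.45), np.float64(0.22), np.float64(9.39), np.float64(-0.1)]
```

View pics/s12.png

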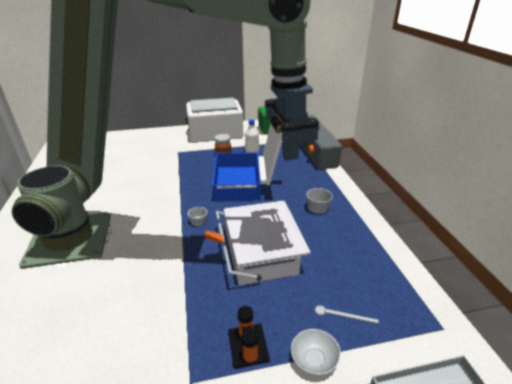

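The lid has fallen shut. Next, the bail tab at side px (213,236).

```bash
python3 - <<'E'
from h import *
shift((.398,-.168,.16),90.3)
p,im=snap('top','t6',(250,150,350,250),6)
E
```

```text
t 19.98 tcp [ 0.609  -0.1694  0.2836] tooly 90.2 op 0.0006 F [ 0.2  0.2 -0. ] -> shift [np.float64(21.91), np.float64(0.34), np.float64(10.87), np.float64(-0.1)]
```

View pics/t6.png

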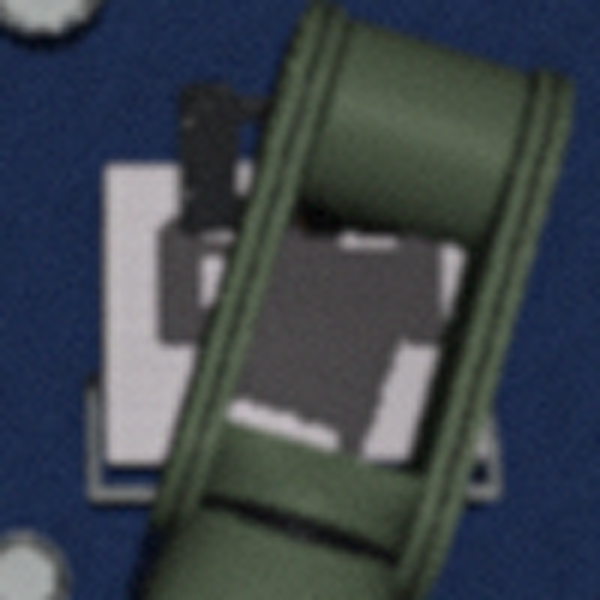

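Request:
move_arm(
  plan=[4, 0, 0, 0, 8, 0, 0, 0, 12, 0, 0, 0, 16, 0, 2, 0, 20, 0, 5, 0, 21.5, 0.1, 8, 0, 21.9, 0.1, 10, 0, 21.9, 0.1, 10, 0],
  jaw=6,
)

```text
t: 20.7
tcp_pos: [0.3926, -0.1685, 0.1647]
orientation: [-0.004, 3.081, -0.008]
force: [-1.4, -1.2, -0.9]
opening: 0.0512
```

```bash
python3 - <<'E'
from h import *
shift((.398,-.168,.06),90.3)
p,im=snap('wrist','w9');print(proj(p,(.3985,-.168,.079)))
p,im=snap('side','s13',(160,150,320,290),4)
E
```

```text
t 20.7 tcp [ 0.3926 -0.1685  0.1647] tooly 90.2 op 0.0512 F [-1.4 -1.2 -0.9] -> shift [np.float64(0.09), np.float64(0.11), np.float64(10.48), np.float64(-0.1)]
[256.26983336 200.44198343]
```

View pics/w9.png

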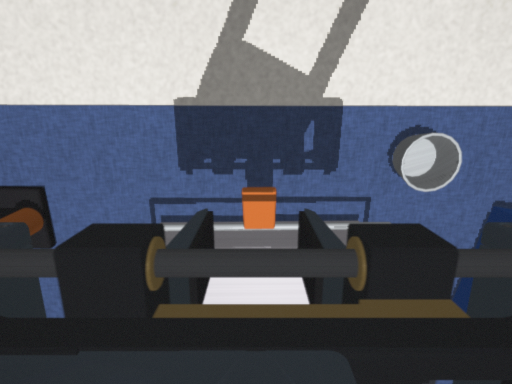

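View pics/s13.png

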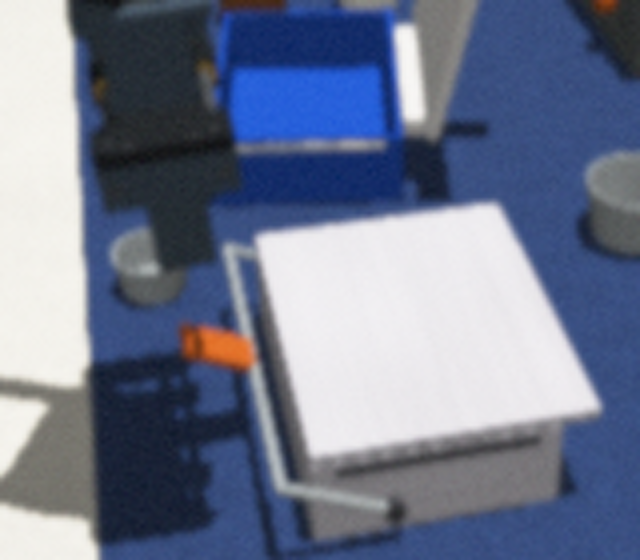

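The lid looks flush, and the tab (wrist px (259,205)) is centred. Descend and pinch.

Request:
move_arm(
  plan=[0, 0.1, 3.5, 0, 0, 0.1, 7, 0, 0, 0.1, 9.5, 0, 0, 0.1, 10.3, 0, 0, 0.1, 10.3, 0, 0, 0.1, 10.3, 0],
)

```text
t: 21.3
tcp_pos: [0.4073, -0.1713, 0.0678]
orientation: [-0.006, 3.069, -0.017]
force: [0.0, 0.1, 0.2]
opening: 0.0603
```

Request:
move_arm(
  plan=[0, 0, 0, 0, 0, 0, 0, 0, 0, 0, 0, 0, 0, 0, 0, 0, 0, 0, 0, 0],
  jaw=0,
)

```text
t: 21.72
tcp_pos: [0.4073, -0.1667, 0.0678]
orientation: [0.005, 3.068, -0.001]
force: [10.1, 28.6, -3.4]
opening: 0.03
```

```bash
python3 - <<'E'
from h import *
s,R,t=st();print(t,s['opening'],s['force'])
g=t-R[:,2]*.019
piv=np.array([.4985,.025]);v=np.array([g[0]-piv[0],g[2]-piv[1]]);r=np.hypot(*v);a0=np.arctan2(v[1],-v[0]);print('r',r,'ang',np.degrees(a0),'bail',a0-np.radians(25))
for q in np.arange(.15,1.75,.15):
    a=np.radians(25)+q
    w=np.array([piv[0]-r*np.cos(a),g[1],piv[1]+r*np.sin(a)])-g
    print(round(q,2),np.round(R.T@w*100,1))
p,im=snap('side','s14',(160,150,320,290),4)
E
```

```text
[ 0.40733565 -0.16674628  0.0677711 ] 0.029950383571773438 [10.10408066 28.6492037  -3.37297857]
r 0.11124463814689603 ang 33.69804542350212 bail 0.1518095311281366
0.15 [ 0. -0.  0.]
0.3 [-1.1  0.  -1.2]
0.45 [-2.4  0.  -2.3]
0.6 [-3.8  0.  -3.1]
0.75 [-5.4  0.  -3.8]
0.9 [-7.   0.  -4.1]
1.05 [-8.7  0.  -4.3]
1.2 [-10.3   0.   -4.2]
1.35 [-11.9   0.   -3.8]
1.5 [-13.5   0.   -3.2]
1.65 [-15.    0.   -2.4]
```

View pics/s14.png

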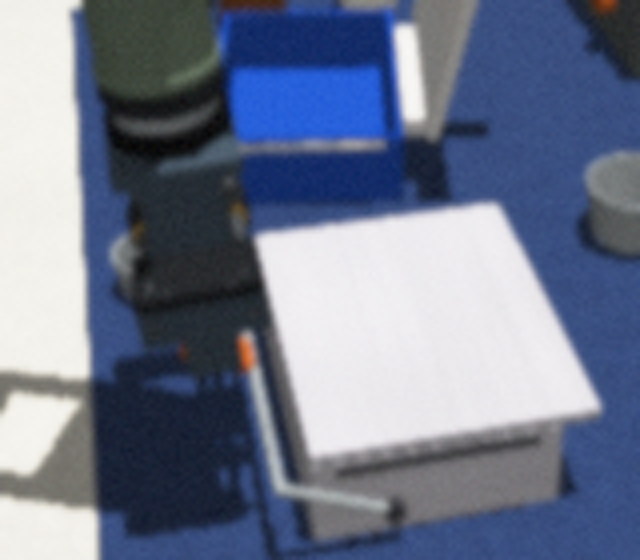

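The tab is gripped (opening 30 mm). Swing the bail along its arc.

Request:
move_arm(
  plan=[-0.5, 0, -0.6, 0, -1.1, 0, -1.2, 0, -2.4, 0, -2.3, 0, -3.8, 0, -3.1, 0, -5.4, 0, -3.8, 0, -5.4, 0, -3.8, 0],
)

```text
t: 22.27
tcp_pos: [0.4545, -0.1655, 0.1108]
orientation: [0.002, 3.08, 0.003]
force: [-16.3, 1.3, 14.0]
opening: 0.0297
```

```bash
python3 - <<'E'
from h import *
s,R,t=st();print(t,s['opening'],s['force'])
g=t-R[:,2]*.019
piv=np.array([.4985,.025]);v=np.array([g[0]-piv[0],g[2]-piv[1]]);r=np.hypot(*v);a0=np.arctan2(v[1],-v[0]);print('r',r,'ang',np.degrees(a0),'bail',a0-np.radians(25)-.1)
r=.111
for q in np.arange(.75,1.75,.15):
    a=np.radians(25)+q
    w=np.array([piv[0]-r*np.cos(a),g[1],piv[1]+r*np.sin(a)])-g
    print(round(q,2),np.round(R.T@w*100,1))
p,im=snap('side','s15',(160,150,320,290),4)
E
```

```text
[ 0.45447706 -0.16554189  0.11079899] 0.029681666437304542 [-16.27613035   1.26306181  14.03445   ]
r 0.1140960456559288 ang 66.66398284182999 bail 0.6271736800843571
0.75 [-0.3 -0.   0.2]
0.9 [-2.   0.  -0.2]
1.05 [-3.6  0.  -0.4]
1.2 [-5.3  0.  -0.3]
1.35 [-6.9  0.   0.1]
1.5 [-8.5  0.   0.6]
1.65 [-9.9  0.   1.4]
```

View pics/s15.png

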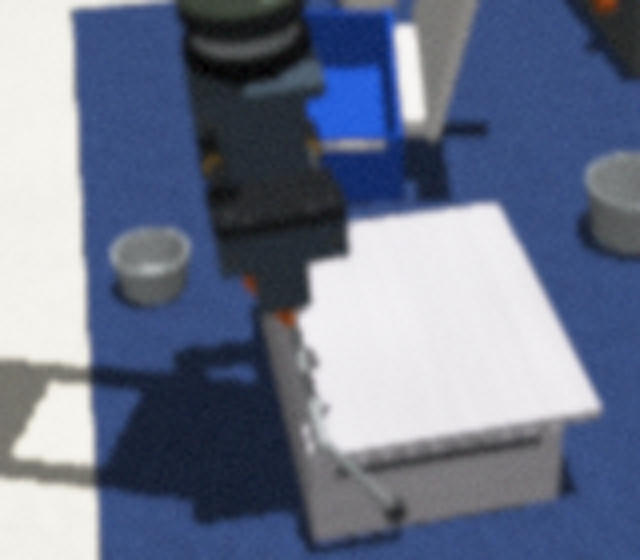

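Request:
move_arm(
  plan=[-1, 0, -0.1, 0, -2, 0, -0.2, 0, -3.6, 0, -0.4, 0, -5.3, 0, -0.3, 0, -6.9, 0, 0.1, 0, -8.5, 0, 0.6, 0, -8.5, 0, 0.6, 0],
)

```text
t: 22.9
tcp_pos: [0.5444, -0.1668, 0.1119]
orientation: [0.001, 3.07, -0.002]
force: [2.5, -1.1, 0.8]
opening: 0.0054
```

```bash
python3 - <<'E'
from h import *
s,R,t=st();print(t,s['opening'],s['force'])
p,im=snap('side','s16',(160,150,320,290),4)
E
```

```text
[ 0.54441077 -0.16683227  0.11188936] 0.005402795457583121 [ 2.4612422  -1.13233723  0.79061399]
```

View pics/s16.png

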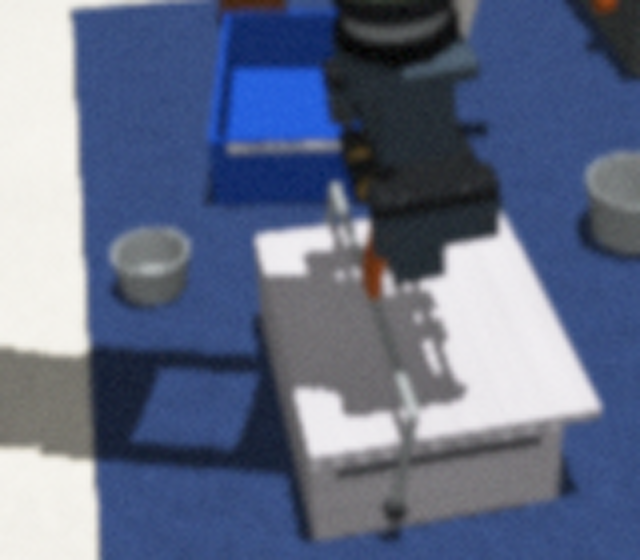

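The grip slackened and the tab slipped out. The bail stands about upright, apparently leaning on the fingers' front side. Lift clear and look.

Request:
move_arm(
  plan=[0, 0, -2, 0, 0, 0, -4, 0, 0, 0, -6, 0, 0, 0, -8, 0, 0, 0, -10, 0, 0, 0, -10, 0, 0, 0, -10, 0, 0, 0, -10, 0],
)

```text
t: 23.62
tcp_pos: [0.5346, -0.1662, 0.2102]
orientation: [0.001, 3.076, -0.0]
force: [-0.3, -0.4, -1.3]
opening: 0.0008
```

```bash
python3 - <<'E'
from h import *
s,R,t=st();print(t,s['opening'],s['force'])
p,im=snap('side','s17',(160,150,320,290),4)
E
```

```text
[ 0.53462485 -0.16623814  0.2102278 ] 0.0007846802446545697 [-0.25440618 -0.39997541 -1.3193377 ]
```

View pics/s17.png

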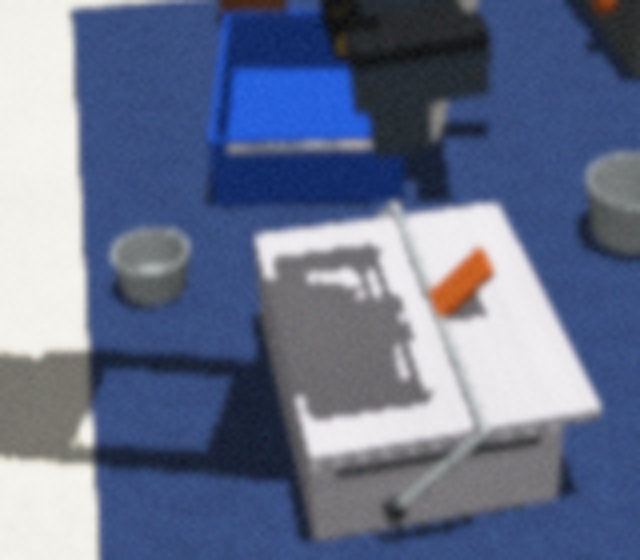

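The bail has snapped over and lies on the lid (crossbar from crop (393,208) to (480,430)). Check its angle numerically, and the clearance behind the case lid.

```bash
python3 - <<'E'
from h import *
p=arm.camera_params('side')
for y in (-.168+.12,-.168-.12):
    for q in (1.94,1.75):
        a=np.radians(25)+q; X=(.4985-.078*np.cos(a),y,.025+.078*np.sin(a))
        print(q,((proj(p,X)-[160,150])*4).round(0))
pt=arm.camera_params('top')
for uv in [(106,124),(196,124),(150,124)]: print(onz(pt,uv,.0).round(3),onz(pt,uv,.1).round(3))
shift((.759,.167,.31),80.8)
E
```

```text
1.94 [392. 209.]
1.75 [377. 201.]
1.94 [473. 429.]
1.75 [456. 420.]
[0.848 0.596 0.   ] [0.824 0.558 0.1  ]
[0.85  0.237 0.   ] [0.827 0.221 0.1  ]
[ 0.849  0.42  -0.   ] [0.825 0.393 0.1  ]
t 23.67 tcp [ 0.5345 -0.1662  0.2097] tooly 90.0 op 0.0004 F [0.7 0.8 0.2] -> shift [np.float64(-23.03), np.float64(33.33), np.float64(-8.54), np.float64(9.2)]
```

The bail matches 1.94 rad, clamped. Now up and behind the case's lid.

Request:
move_arm(
  plan=[0, 0, -4, 0, 0, 0, -8, 0, -1, 4, -10, 3, -3, 8, -10, 6, -6, 11, -10, 9, -9, 14, -10, 9, -12, 17, -10, 9, -15, 20, -10, 9],
)

```text
t: 24.33
tcp_pos: [0.6717, 0.0287, 0.3173]
orientation: [0.242, 3.07, 0.008]
force: [0.9, -1.7, 0.6]
opening: 0.0001
```

```bash
python3 - <<'E'
from h import *
shift((.762,.166,.305),80.8)
E
```

```text
t 24.33 tcp [0.6717 0.0287 0.3173] tooly 81.0 op 0.0001 F [ 0.9 -1.7  0.6] -> shift [np.float64(-6.67), np.float64(14.96), np.float64(1.79), np.float64(0.2)]
```

Request:
move_arm(
  plan=[-3.5, 2, 0, 0, -6.7, 5, 0, 0, -6.7, 9, 0, 0, -6.7, 13, 0, 0, -6.7, 15, 0, 0, -6.7, 15, 0, 0, -6.7, 15, 0, 0],
)

```text
t: 24.92
tcp_pos: [0.761, 0.1676, 0.3202]
orientation: [0.239, 3.074, 0.005]
force: [0.1, 0.4, 0.4]
opening: 0.0004
```

```bash
python3 - <<'E'
from h import *
shift((.762,.166,.195),80.8)
snap('side','s18');snap('top','t7',(130,90,330,240),4)
E
```

```text
t 24.92 tcp [0.761  0.1676 0.3202] tooly 81.1 op 0.0004 F [0.1 0.4 0.4] -> shift [np.float64(0.6), np.float64(-0.24), np.float64(12.5), np.float64(0.3)]
```

View pics/s18.png

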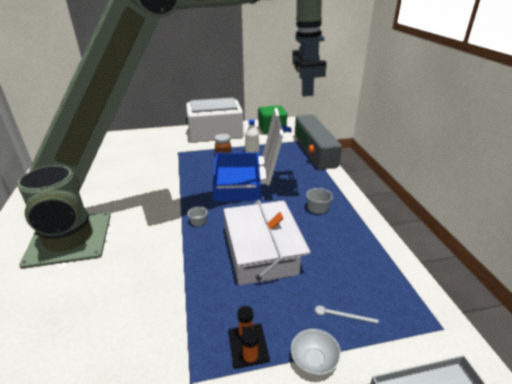

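View pics/t7.png

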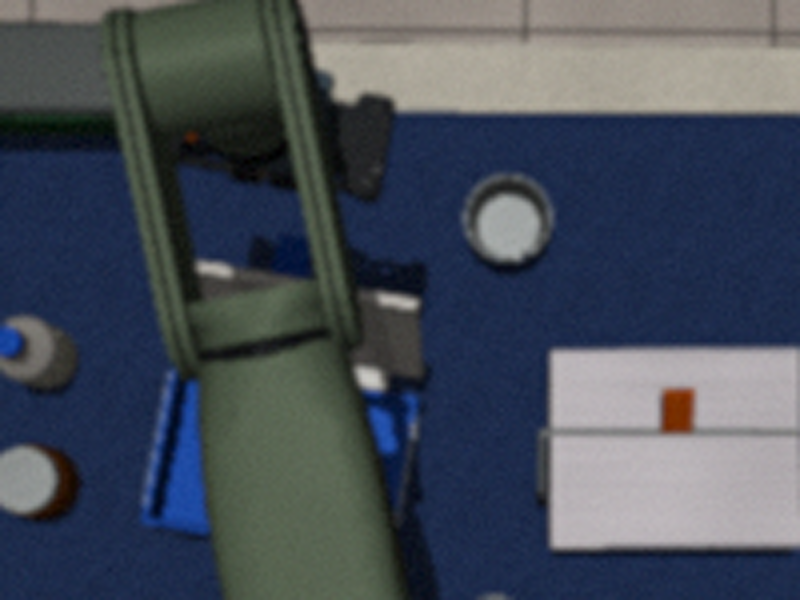

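The container is clamped shut, the case is empty, and the gripper is behind the case's lid. Descend and push the lid.

Request:
move_arm(
  plan=[0, -0.2, 4, 0, 0, -0.2, 8, 0, 0.2, -0.2, 11, 0, 0.4, -0.2, 12, 0, 0.4, -0.2, 12, 0, 0.4, -0.2, 12, 0],
)

```text
t: 25.52
tcp_pos: [0.7645, 0.1627, 0.2034]
orientation: [0.246, 3.07, 0.006]
force: [0.3, 0.3, 0.5]
opening: 0.0006
```

Request:
move_arm(
  plan=[2, 0, 0, 0, 4, 0, 0, 0, 5.5, 0, 0, 0, 7, 0, 0, 0, 8.5, 0, 0, 0, 10, 0, 0, 0, 10, 0, 0, 0],
)

```text
t: 26.1
tcp_pos: [0.6654, 0.1791, 0.2016]
orientation: [0.244, 3.065, 0.009]
force: [0.6, -0.9, 0.4]
opening: 0.0004
```

```bash
python3 - <<'E'
from h import *
shift((.645,.186,.195),80.8)
snap('side','s19')
E
```

```text
t 26.1 tcp [0.6654 0.1791 0.2016] tooly 80.9 op 0.0004 F [ 0.6 -0.9  0.4] -> shift [np.float64(2.16), np.float64(0.35), np.float64(0.52), np.float64(0.1)]
```

View pics/s19.png

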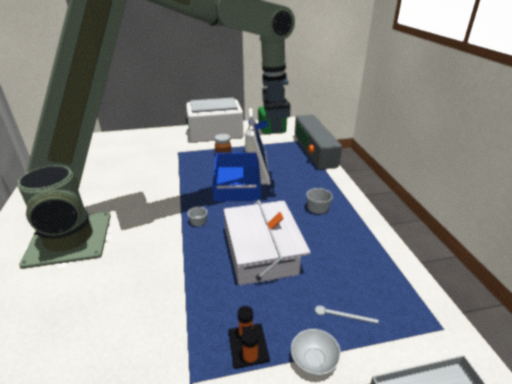

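Request:
move_arm(
  plan=[1, 0.2, 0, 0, 2, 0.3, 0, 0, 2, 0.3, -3, 0, 2, 0.3, -6, 0, 2, 0.3, -9, 0, 2, 0.3, -9, 0, 2, 0.3, -9, 0, 2, 0.3, -9, 0],
)

```text
t: 26.82
tcp_pos: [0.6412, 0.185, 0.2893]
orientation: [0.244, 3.065, 0.009]
force: [0.3, -1.0, -0.4]
opening: 0.0005
```

Request:
move_arm(
  plan=[0, -4, 0, 0, 0, -8, 0, 0, 2, -12, 0, 0, 6, -12, 0, 0, 10, -12, 0, 0, 14, -12, 0, 0, 18, -12, 0, 0, 20, -12, 0, 0],
)

```text
t: 27.48
tcp_pos: [0.4198, 0.098, 0.2726]
orientation: [0.245, 3.071, 0.007]
force: [-0.6, -0.3, -0.4]
opening: 0.0002
```

```bash
python3 - <<'E'
from h import *
shift((.645,.186,.195),80.8)
snap('side','s20',(150,90,350,300),2.8);snap('top','t8',(110,110,410,270),2.6)
E
```

```text
t 27.48 tcp [0.4198 0.098  0.2726] tooly 80.9 op 0.0002 F [-0.6 -0.3 -0.4] -> shift [np.float64(-20.33), np.float64(12.18), np.float64(9.12), np.float64(0.1)]
```

View pics/s20.png

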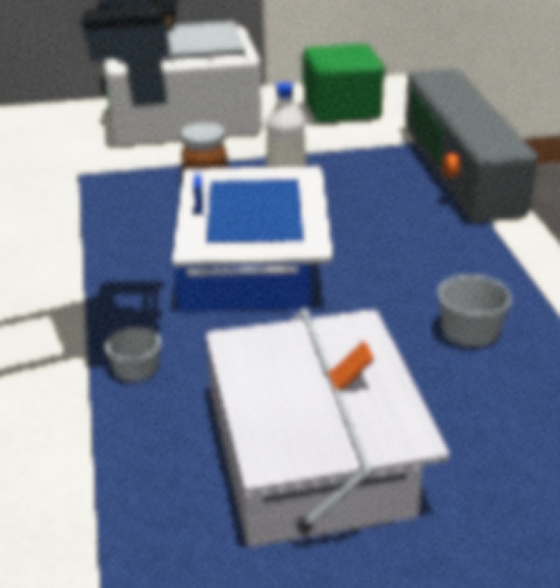

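View pics/t8.png

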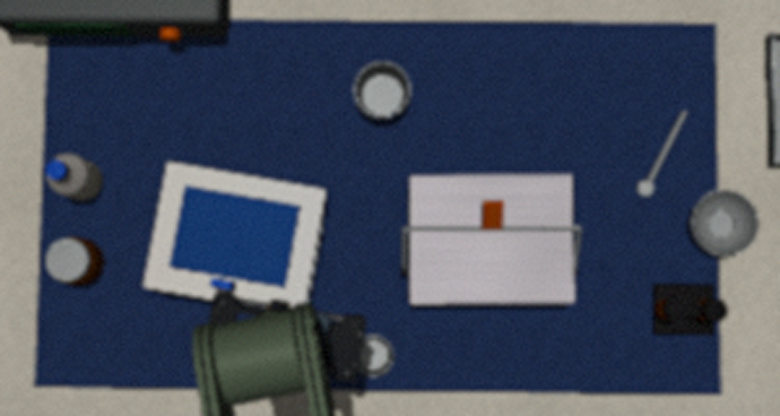

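Both lids are shut, the bail is clamped, and the bystanders look unmoved. Final settle and numerical comparison with the first picture.

Request:
move_arm(
  plan=[3, 0, -1, 0, 5, 0, -2, 0, 5, 0, -2, 0, 5, 0, -2, 0, 5, 0, -2, 0, 5, 0, -2, 0, 5, 0, -2, 0, 5, 0, -2, 0],
)

```text
t: 28.25
tcp_pos: [0.3711, 0.106, 0.2896]
orientation: [0.244, 3.07, 0.007]
force: [0.1, -0.2, -0.3]
opening: 0.0006
```

```bash
python3 - <<'E'
from h import *
p,im=snap('top','t9');a=cv2.imread('pics/top0.png')
d=cv2.absdiff(cv2.GaussianBlur(im,(3,3),0),cv2.GaussianBlur(a,(3,3),0)).max(2)
for n,b in dict(case=(160,165,242,212),cupL=(240,128,275,162),bottle=(122,165,152,190),jar=(122,198,152,225),mirror=(350,148,378,190),bowl=(372,180,404,212),loupes=(355,215,392,242),cupS=(242,234,266,258)).items():
    r=d[b[1]:b[3],b[0]:b[2]];print(n,'changed px',int((r>50).sum()),'of',r.size)
s,R,t=st();print(s['t'],t,s['force'])
E
```

```text
case changed px 0 of 3854
cupL changed px 27 of 1190
bottle changed px 0 of 750
jar changed px 0 of 810
mirror changed px 0 of 1176
bowl changed px 0 of 1024
loupes changed px 0 of 999
cupS changed px 3 of 576
28.3 [0.37100689 0.10597455 0.28970087] [ 0.49023033 -0.38593024 -0.40271077]
```

```bash
python3 - <<'E'
from rig import arm
print(arm.finish_job())
E
```

```text
the job is handed in; nothing more can be done
None
```

The job is done and handed in at about 28 s. The case held only two racks, red and grey. I swung its lid to the stop, where it stayed open, and laid both racks side by side on the container's floor. Then I pushed the container's lid shut, swung the bail over and closed the empty case's lid.

**Last checks:**
- **Racks:** the wrist view before the lid was shut showed both lying flat and apart. I could not check them again once the lid was down.
- **Bail:** its crossbar in the side view matches the clamped angle of 1.94 rad to about two pixels.
- **Case lid:** no pixels changed from the first picture.
- **Bystanders:** five (bottle, jar, mirror, bowl, loupes) show no change. The small cup differs by 3 pixels. The area around the large cup differs by 27, which I put down to the container's lid having stood open there at the start; I did not measure that cup separately.
- **Robot:** it is touching nothing.

**What went wrong:** the bail tab slipped out of the grip near upright. The bail then stood against the fingers and snapped down by itself when I lifted them away. The tool also drifted to a tilt of about 4° over the run, which caused no trouble.

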